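# Move a circuit board from the slotted rack to the test bed

### The job

Slide the green board with the white handle bar up out of its rack slot, set it down on the orange sloped rest (foot on the lip, black chip facing the robot and up) and let go of it to change your grip, then lay it flat on the test bed between the metal posts, chip side up, with its white bar at the blue end. Do not drop the board, and leave the two blue boards, the yellow bottle and the tape ring where they are.

Things in the scene. Friction and masses are not known exactly. Their poses are not given: they have to be found in the camera images.
- board: Board to move: T-shaped, rigid, 8 mm thick, upright in a rack slot, ~160 g. Body 64 wide, 104 high; above it a white handle bar 96 wide, 20 high, 8 thick (total height 124). Origin: middle of the foot edge, mid thickness. z: foot to bar; y: width; x: thickness. Green component side = -x, bare aluminium back = +x. Centre of mass about 60 above the foot.
- board_chip (a point): Centre of the black chip block on the green (-x) side of board: 30 x 30 mm, stands 8 mm proud, its centre 52 mm above the foot. Below it a white connector, 40 mm wide, 9 to 19 mm above the foot, 7 mm proud. The rest of both faces is flat.
- board_bar (a point): Middle of the white handle bar of board, 114 mm above the foot.
- board_b: Bystander board of the same shape and size as board but with a blue component side and a blue handle bar; stands in another slot of the rack. Origin and axes as for board.
- board_c: Bystander board of the same shape and size as board but with a blue component side and a blue handle bar; stands in another slot of the rack. Origin and axes as for board.
- rack: Fixed black and grey rack, base 130 (x) x 100 (y), 106 high; origin: centre of underside. Slots at x = -40, 0, 40, each 12 wide, 94 deep, gripping the outer 5 mm of a board's side edges; boards' thickness lies along rack x, feet 12 above the bench, bar tops at 136. Side walls end 10 below the bars. Gap between neighbouring bars 32 mm. Yaw varies.
- rest: Fixed orange sloped rest on a dark foot plate 130 x 100 x 10 mm; origin: centre of underside. Its face looks to own -x (towards the robot) and up at 45 degrees, rising towards +x; 36 wide, about 75 long, top about 85 high, so a board's sides and bar overhang it freely. A lip 60 wide, 14 proud of the face, stops the board's foot. Yaw varies.
- rest_seat (a point): Where the board's origin comes to lie on the rest: at the lip, 4 mm off the face, in rest at (-37.8, 0, 32.8) mm. The board's z then points up the slope (rest +x and +z equally), its y is the rest's y, its component side faces up and to the rest's -x.
- bed: Fixed grey test bed, base 170 (x) x 110 (y) x 14; origin: centre of underside. Black pedestal 94 x 40, top at 36, carries the board flat. Posts 8 square, tops at 46: pairs at x = -45 and 28, y = +-40 (72 clear for the 64 body); end stops 30 wide at x = -68 (metal) and 72 (blue), 132 clear. The bar goes to the blue end (+x, away from the robot). Yaw varies.
- bed_foot (a point): Where the board's origin (foot middle, mid thickness) should lie on the test bed: in bed at (-60, 0, 40) mm.
- bed_bar (a point): Where board_bar should lie on the test bed: in bed at (54, 0, 40) mm.
- bottle: Bystander: yellow bottle, 60 mm diameter, 170 mm high, standing beyond the work. Origin: centre of its underside.
- tape: Bystander: cardboard tape ring lying flat, 90 mm diameter, 24 mm high. Origin: centre of its underside.
Things that resemble listed ones, but are neither listed nor needed, are in the scene too. Several things look just like the bed: the one meant starts farthest to the robot's right.

How it is judged:
By the outcome, as a careful person would: the job done as asked, in the order asked, and still so for the second after the job is handed in, with the robot touching nothing.
It also fails if it takes over 72 s, if anything falls off the work surface, if the arm or the gripper's body presses on something with over 40 N, if the wrist force passes 120 N, or if a joint passes its speed limit or range.

### The arm

A 7-joint arm with a two-finger parallel gripper is mounted at the origin on the work surface. World frame = base frame: x ahead of the robot, y to its left, z up, the work surface at z = 0. Lengths are in mm, angles in rad, forces in N, time in s.
With the tool pointing down it reaches from about 350 to 775 mm from the base axis. Payload 3.1 kg.
Tool frame: the origin (TCP) lies at the very end of the fingers, on their centre line; the grasp point (between the pads) lies 19 mm behind it; z points along the fingers, y is the direction in which the jaws open and shut (so a half turn about z gives the same grasp; the last joint's range is limited). The gripper opens to 85 mm and grips with 20 to 120 N. Pads are 22 mm wide; open, the fingers measure 114 mm over their backs; the gripper's body (76 mm by 85 mm) begins 54 mm behind the grasp point. The pads swing forward as they close: fully open they stand 13 mm farther back than shut.
Start: joints at [-1.183, 0.311, 0.014, 1.512, -0.004, 1.319, -0.027], TCP at [229.155, 500.005, 231.304] pointing down, gripper open.
Joint ranges: [-2.7, 2.7], [-0.3, 1.91], [-1.27, 1.3], [0.12, 2.57], [-1.44, 4.58], [0.2, 2.03], [-3.05, 3.05]. Speed limits (rad/s): [2.79, 2.79, 3.14, 3.14, 3.14, 3.14, 3.14].

### API

Orientations are given as a 3x3 rotation matrix whose columns are the frame's x, y, z axes.
In Python, from plant import robot, viewer gives the robot as it stands. The module is installed in compiled form; this text tells all that it offers.
- The arm moves only by the shell command python3 -m creep 'ROWS'. ROWS is JSON, a list of rows, each a list of 7 numbers: the shift along the tool's x, y, z in cm, then the turn, a rotation vector about the tool's x, y, z in rad, then the gripper's target within -1 to 1 (fully open at 1, half-way at 0, shut at -1). In form: [[tx, ty, tz, wx, wy, wz, claw], ...]. A call has 1 to 20 rows; each row shifts and turns the commanded pose from where the row before left it, along the tool's axes as they then stand; what a row does not reach is not made up. A row lasts 1/10 s, in which the tool goes at most 50 mm and 8.59 degrees, less where a joint would pass 70% of its speed; a pose out of reach is approached as far as the arm can. A call with a gripper value outside its range is refused whole. The fingers move at their own pace and stop on an object; the grip force is fixed at half the most. Time passes only in rows, so rows that do not move let the fingers close. It gives the time, the measured TCP pose, the force and the opening at its end, in the units of the state.
- robot.get_state(): the state, without advancing time (a new reading comes with each control period).
- viewer.read_camera(name): name is "side" or "top" or "wrist"; returns (picture, depth): 400x640x3 uint8, blue, green, red; 400x640 float32, mm along the optical axis (not along the pixel's ray), 0 where there is no reading.
- viewer.get_calibration(name): a dict with "fx", "fy", "cx", "cy" (pixels), "dist" ([k1, k2, p1, p2, k3] as OpenCV has them; the pictures are not rectified), "pose" (4x4, takes a point from camera to world coordinates). Camera axes: x right, y up, looking along -z (the intrinsics and any distortion apply to the point x, -y, -z); pixel columns grow to the right and rows downward; lengths in mm; the calibration is good to about 2 mm. A picture is of the moment at which its call begins: read the wrist's pose just before it. get_calibration takes no time and is no camera call; for the wrist camera it gives the pose at the moment of the call.
- robot.job_done(): hands the job in, once; it reports no verdict.
The state is a dict: "time_s": time; "q": joint angles; "qvel": joint speeds; "effort": joint torques, N m; "position": TCP position; "tool_rot": TCP orientation; "ft_force": force on the tool from outside, world axes, zero at the start; "moment": the same for the moment, N m; "gripper_width": finger opening in mm.
Only numpy, scipy, OpenCV 4.12 (cv2) and the standard library are available. Lean on these libraries where they do the work, as an engineer would, in place of code of your own. Each camera call takes 0.05 s, during which the arm holds its last target.

## Working session

There is one attempt and no reset: what is moved stays moved. The work goes in short steps, Python scripts to look and compute and a shell command to move; the robot and the scene stay as the last step left them, time stands still between calls to the robot, and variables do not carry over. Pictures are saved under pics/ and viewed, and the job is handed in when it is done.

```bash
mkdir -p pics; ls
cat > h.py <<'E'
import numpy as np, cv2
from plant import robot, viewer
def snap(name,fn):
    cal=viewer.get_calibration(name); im,d=viewer.read_camera(name)
    cv2.imwrite('pics/%s.png'%fn,im); np.savez('pics/%s.npz'%fn,im=im,d=d,**{k:np.array(v) for k,v in cal.items()})
    return im,d,cal
def load(fn):
    z=np.load('pics/%s.npz'%fn); return z['im'],z['d'],{k:z[k] for k in ('fx','fy','cx','cy','dist','pose')}
def rays(cal,uv):
    K=np.array([[cal['fx'],0,cal['cx']],[0,cal['fy'],cal['cy']],[0,0,1.]])
    p=cv2.undistortPoints(np.array(uv,float).reshape(-1,1,2),K,np.array(cal['dist'],float)).reshape(-1,2)
    P=np.array(cal['pose']); dc=np.c_[p[:,0],-p[:,1],-np.ones(len(p))]
    return P[:3,3],dc@P[:3,:3].T
def onplane(cal,uv,z):
    o,r=rays(cal,uv); return o+r*((z-o[2])/r[:,2])[:,None]
def bydepth(cal,uv,dep):
    o,r=rays(cal,uv); return o+r*np.array(dep).reshape(-1,1)
def proj(cal,X):
    P=np.array(cal['pose']); c=(np.array(X,float).reshape(-1,3)-P[:3,3])@P[:3,:3]
    K=np.array([[cal['fx'],0,cal['cx']],[0,cal['fy'],cal['cy']],[0,0,1.]])
    c=c*[1,-1,-1]
    return cv2.projectPoints(c,np.zeros(3),np.zeros(3),K,np.array(cal['dist'],float))[0].reshape(-1,2)
def cloud(im,d,cal):
    v,u=np.mgrid[0:400,0:640]; 
    return bydepth(cal,np.c_[u.ravel(),v.ravel()],d.ravel()).reshape(400,640,3)
E
python3 - <<'E'
from h import *
s=robot.get_state(); print(s)
for n in('side','top','wrist'):
    im,d,c=snap(n,n+'0'); print(n,{k:np.round(v,3).tolist() for k,v in c.items()},(d>0).mean())
E
```

```text
pics
{'time_s': 0.0, 'q': array([-1.18268883,  0.3117292 ,  0.0139683 ,  1.51308333, -0.00443191,
        1.31921903, -0.02720004]), 'qvel': array([ 0.00078773,  0.00107746, -0.00068585, -0.00102816, -0.00044755,
        0.00136002,  0.00114416]), 'effort': array([ 1.01449343e-04, -3.79918563e+01,  1.46200592e-01, -2.30587399e+01,
        1.24338889e-02,  1.38773103e-02, -2.96748431e-05]), 'position': array([228.83835473, 499.30796203, 230.20848756]), 'tool_rot': array([[-9.09084015e-01,  4.16611754e-01, -9.48566547e-04],
       [ 4.16612830e-01,  9.09081323e-01, -2.21334412e-03],
       [-5.97810436e-05, -2.40730075e-03, -9.99997101e-01]]), 'ft_force': array([-0.35972678, -0.67842268, -0.44220413]), 'moment': array([ 0.02579738, -0.04405446,  0.06608604]), 'gripper_width': 85.37793890098138}
side {'fx': 419.917, 'fy': 419.917, 'cx': 322.425, 'cy': 195.066, 'dist': [-0.009, 0.0, 0.0, 0.0, 0.0], 'pose': [[0.924, 0.263, -0.277, 185.571], [-0.382, 0.647, -0.66, -749.642], [0.006, 0.716, 0.699, 1043.045], [0.0, 0.0, 0.0, 1.0]]} 0.99594140625
top {'fx': 442.368, 'fy': 442.368, 'cx': 325.483, 'cy': 201.287, 'dist': [-0.102, 0.0, 0.0, 0.0, 0.0], 'pose': [[0.016, 0.981, -0.194, 261.795], [-1.0, 0.016, -0.002, 176.761], [0.001, 0.194, 0.981, 1560.702], [0.0, 0.0, 0.0, 1.0]]} 0.99595703125
wrist {'fx': 283.134, 'fy': 283.134, 'cx': 326.074, 'cy': 200.957, 'dist': [-0.008, 0.0, 0.0, 0.0, 0.0], 'pose': [[0.416, -0.878, -0.237, 169.999], [0.91, 0.401, 0.11, 526.95], [-0.001, -0.262, 0.965, 372.914], [0.0, 0.0, 0.0, 1.0]]} 0.9945859375
```

View pics/top0.png

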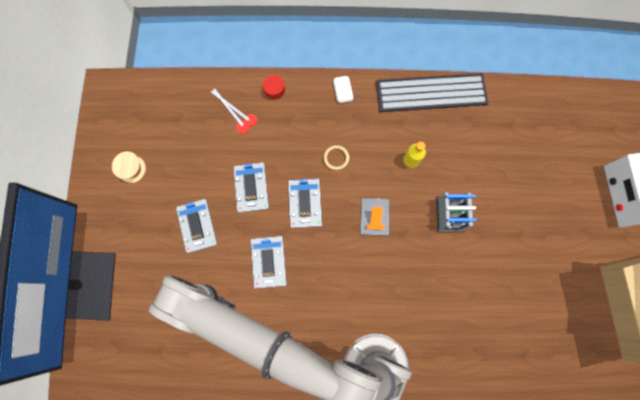

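View pics/side0.png

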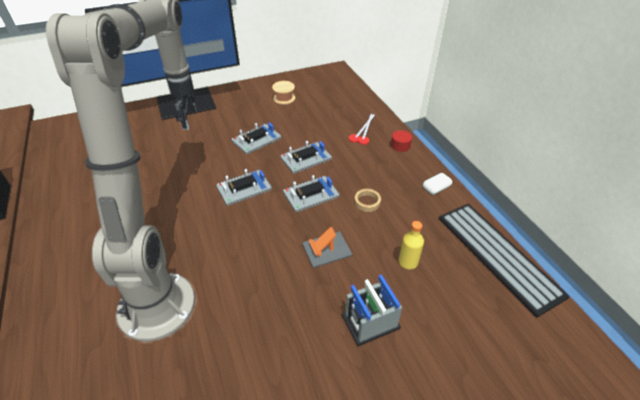

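View pics/wrist0.png

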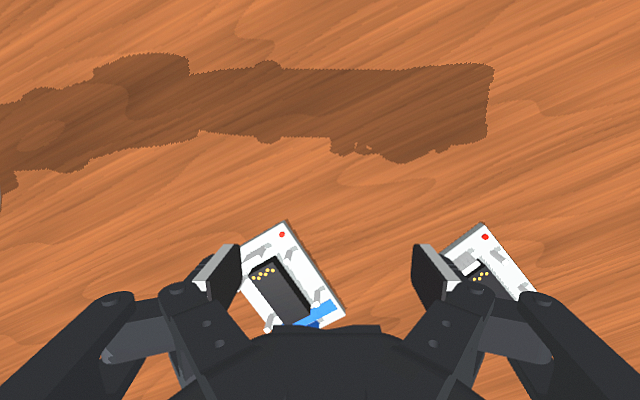

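Run:
```python
from h import *
im,d,c=load('side0'); 
a=cv2.resize(im[210:350,200:440],None,fx=3.3,fy=3.3,interpolation=cv2.INTER_CUBIC); cv2.imwrite('pics/side0z.png',a)
im,d,c=load('top0')
a=cv2.resize(im[130:290,230:490],None,fx=3,fy=3,interpolation=cv2.INTER_CUBIC); cv2.imwrite('pics/top0z.png',a)
```

```text
(no output)
```

View pics/side0z.png

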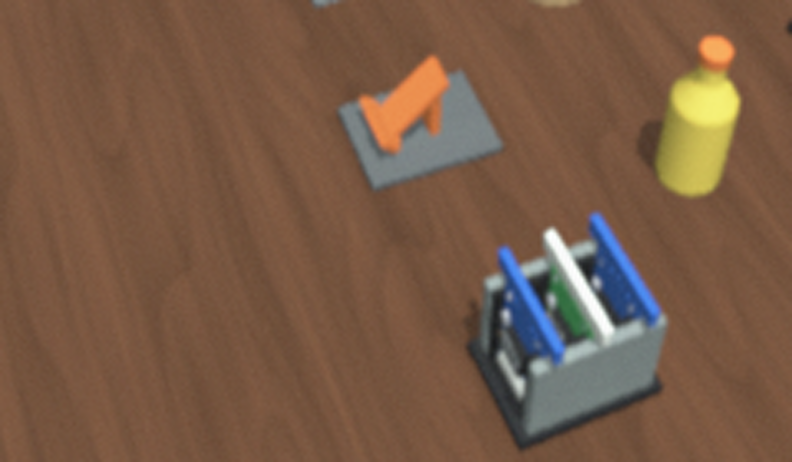

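View pics/top0z.png

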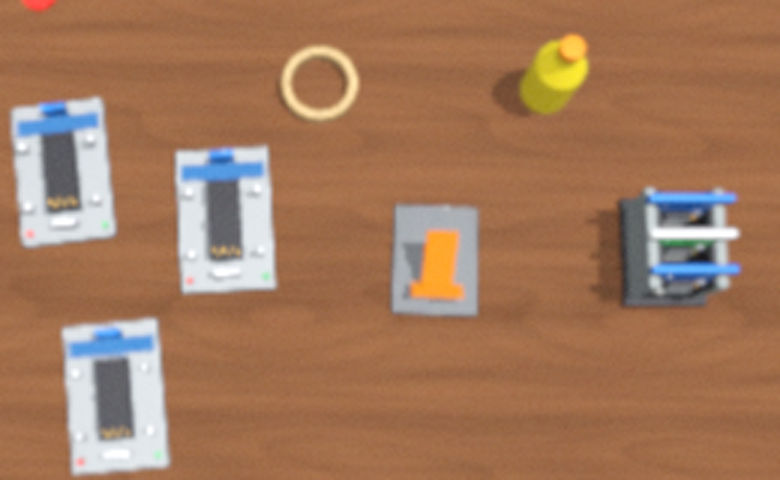

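The zooms show the green side of the white-bar board (middle slot) facing the robot. The rest is open towards the robot, and the wanted bed is the rightmost one, at top-camera pixel (305,203). Next I measure their poses.

Run:
```python
from h import *
def rect(m,P,tag):
    pts=P[m][:,:2].astype(np.float32); (c,s,a)=cv2.minAreaRect(pts)
    print(tag,m.sum(),'c',np.round(c,1),'s',np.round(s,1),'ang',round(a,2),'zmed',np.round(np.median(P[m][:,2]),1),np.round(np.percentile(P[m][:,2],[5,95]),1))
for cam in('top','side'):
    im,d,c=load(cam+'0'); hsv=cv2.cvtColor(im,cv2.COLOR_BGR2HSV); P=cloud(im,d,c)
    H,S,V=[hsv[...,i].astype(int) for i in range(3)]
    def box(x0,x1,y0,y1,z0,z1): return (P[...,0]>x0)&(P[...,0]<x1)&(P[...,1]>y0)&(P[...,1]<y1)&(P[...,2]>z0)&(P[...,2]<z1)
    R=box(300,600,-250,-60,120,150)
    w=R&(S<60)&(V>150); b=R&(H>105)&(H<130)&(S>120)
    rect(w,P,cam+' white')
    n,l=cv2.connectedComponents(b.astype(np.uint8))
    for i in range(1,n):
        if (l==i).sum()>15: rect(l==i,P,cam+' blue')
    o=(H<18)&(S>190)&(V>150)&box(300,600,-60,130,0,120); 
    if o.sum(): rect(o,P,cam+' orange')
    bl=box(300,700,0,400,10,80)&(H>95)&(H<130)&(S>100)
    n,l=cv2.connectedComponents(bl.astype(np.uint8))
    for i in range(1,n):
        if (l==i).sum()>25: rect(l==i,P,cam+' bedblue')
    g=box(300,600,-60,400,3,30)&(S<60)
    n,l=cv2.connectedComponents(g.astype(np.uint8))
    for i in range(1,n):
        if (l==i).sum()>100: rect(l==i,P,cam+' grey')
    np.save('pics/%s_P.npy'%cam,P)
```

```text
top white 30 c [ 527.9 -235.2] s [29.   7.7] ang 83.93 zmed 133.4 [121.1 139.2]
top orange 138 c [503.5   7.5] s [60.6 49.4] ang 2.4 zmed 43.2 [29.2 80.2]
top bedblue 151 c [620.5 258.8] s [91.6 41.7] ang 77.65 zmed 16.7 [11.4 46.2]
top bedblue 100 c [411.1 367.5] s [21.7 60.5] ang 0.21 zmed 16.8 [11.6 49.6]
top grey 757 c [537.2 253.4] s [127.2 114.5] ang 1.91 zmed 14.4 [ 7.9 20.7]
top grey 675 c [516.8   5.1] s [101.1 133.3] ang 87.86 zmed 9.6 [ 4.8 15.6]
top grey 407 c [368.6 354.7] s [145.1  65.8] ang 8.83 zmed 14.2 [ 6.9 20.7]
side white 36 c [ 529.2 -236.5] s [ 8.6 24.3] ang 1.57 zmed 135.2 [131.1 137.7]
side blue 44 c [ 568.9 -236.5] s [ 8.5 26.6] ang 0.97 zmed 135.1 [124.3 138. ]
side blue 41 c [ 489.1 -236.7] s [25.   8.1] ang 89.85 zmed 135.4 [124.  137.8]
side bedblue 96 c [409.2 365.4] s [34.3 63.1] ang 6.48 zmed 16.2 [10.8 44.8]
side bedblue 129 c [619.7 258.3] s [35.9 93. ] ang 4.54 zmed 15.5 [12. 44.]
side grey 390 c [367.8 341.7] s [141.4  53.3] ang 9.41 zmed 13.1 [ 5.6 26.3]
side grey 589 c [538.7 249.8] s [128.4 114.2] ang 3.41 zmed 13.4 [ 7.  26.9]
side grey 734 c [517.    1.5] s [103.4 131.1] ang 88.33 zmed 9.3 [ 5.5 13.2]
```

Run:
```python
from h import *
def rect(m,P,tag):
    pts=P[m][:,:2].astype(np.float32); (c,s,a)=cv2.minAreaRect(pts)
    print(tag,m.sum(),'c',np.round(c,1),'s',np.round(s,1),'ang',round(a,2),'zmed',np.round(np.median(P[m][:,2]),1))
for cam in('top','side'):
    im,d,c=load(cam+'0'); hsv=cv2.cvtColor(im,cv2.COLOR_BGR2HSV); P=np.load('pics/%s_P.npy'%cam)
    H,S,V=[hsv[...,i].astype(int) for i in range(3)]
    def box(x0,x1,y0,y1,z0,z1): return (P[...,0]>x0)&(P[...,0]<x1)&(P[...,1]>y0)&(P[...,1]<y1)&(P[...,2]>z0)&(P[...,2]<z1)
    R=box(300,700,-450,-200,122,150)
    w=R&(S<60)&(V>170); b=R&(H>105)&(H<130)&(S>120)
    for m,t in((w,'white'),(b,'blue')):
      n,l=cv2.connectedComponents(m.astype(np.uint8))
      for i in range(1,n):
        q=l==i
        if q.sum()>15:
            rect(q,P,cam+' '+t)
            # ray on plane z=136 for the pixels
            v,u=np.nonzero(q); X=onplane(c,np.c_[u,v],136)[:,:2]; print('   plane',np.round(X.mean(0),1), np.round(cv2.minAreaRect(X.astype(np.float32)),1) if 0 else cv2.minAreaRect(X.astype(np.float32)))
    m=box(350,750,150,600,30,60)
    g=box(350,750,100,600,5,70)
    n,l=cv2.connectedComponents(g.astype(np.uint8))
    for i in range(1,n):
        if (l==i).sum()>150: rect(l==i,P,cam+' bed')
```

```text
top white 84 c [ 528.7 -268.2] s [ 7.2 95.5] ang 0.9 zmed 133.4
   plane [ 527.8 -267.5] ((527.7330322265625, -268.1518249511719), (6.733705043792725, 94.46199798583984), 0.8982232213020325)
top blue 34 c [ 568.4 -265.8] s [ 6.9 91.8] ang 1.59 zmed 131.4
   plane [ 566.3 -269.1] ((568.2152099609375, -264.92633056640625), (6.804068088531494, 91.7567138671875), 1.0060129165649414)
top blue 26 c [ 487.  -277.6] s [ 4.7 75.7] ang 3.08 zmed 131.4
   plane [ 486.  -278.2] ((486.6139221191406, -276.7418212890625), (5.57391357421875, 74.20333862304688), 3.3642351627349854)
top bed 167 c [715.9 150.3] s [66.9 98.6] ang 0.54 zmed 21.4
top bed 1448 c [615.9 455.8] s [185.5 119.8] ang 8.62 zmed 16.0
top bed 1455 c [557.5 256.7] s [186.6 118.9] ang 6.98 zmed 16.0
top bed 219 c [460.6 580.6] s [127.8  38.1] ang 0.01 zmed 14.2
top bed 755 c [392.3 383.1] s [ 85.8 113.3] ang 2.86 zmed 15.7
side white 142 c [ 530.3 -271.1] s [ 8.9 93.5] ang 1.2 zmed 136.1
   plane [ 529.5 -275.6] ((529.8204345703125, -272.86541748046875), (97.50926971435547, 11.313992500305176), 89.94972229003906)
side blue 173 c [ 569.5 -270.4] s [ 9.9 94.4] ang 1.78 zmed 135.1
   plane [ 567.6 -274.8] ((567.4698486328125, -272.8651123046875), (13.887312889099121, 99.38274383544922), 0.9151145815849304)
side blue 173 c [ 489.8 -271.6] s [ 9.  94.7] ang 1.28 zmed 135.8
   plane [ 488.3 -275.6] ((488.0354309082031, -273.8589782714844), (13.464555740356445, 99.21382904052734), 1.4945757389068604)
side bed 161 c [463.6 578.4] s [136.8  43. ] ang 0.34 zmed 12.8
side bed 887 c [616.  447.9] s [172.4 116.7] ang 7.79 zmed 15.8
side bed 521 c [389.8 377.4] s [ 88.9 115. ] ang 5.35 zmed 14.9
side bed 1148 c [564.4 251.4] s [180. 115.] ang 4.52 zmed 15.4
side bed 189 c [716.6 143.6] s [66.1 87.2] ang 0.14 zmed 20.4
```

```bash
python3 -m creep '[[0,0,-0.6,0,0,0.143,1],[0,0,-0.6,0,0,0.143,1],[0,0,-0.6,0,0,0.143,1],[0,0,-0.6,0,0,0.143,1],[0,0,-0.6,0,0,0.143,1],[0,0,-0.6,0,0,0.143,1],[0,0,-0.6,0,0,0.143,1],[0,0,-0.6,0,0,0.143,1]]'
```

```text
time_s: 0.95
position: [229.0, 499.8, 279.1]
tool_rot: [[0.009, 1.0, -0.0], [1.0, -0.009, -0.001], [-0.001, -0.0, -1.0]]
ft_force: [0.7, -1.0, -0.2]
gripper_width: 84.8
```

```bash
python3 -m creep '[[-2.4,1,0,0,0,0,1],[-4.4,1.9,0,0,0,0,1],[-4.4,1.9,0,0,0,0,1],[-4.4,1.9,0,0,0,0,1],[-4.4,1.9,0,0,0,0,1],[-4.4,1.9,0,0,0,0,1],[-4.4,1.9,0,0,0,0,1],[-4.4,1.9,0,0,0,0,1],[-4.4,1.9,0,0,0,0,1],[-4.4,1.9,0,0,0,0,1],[-4.4,1.9,0,0,0,0,1],[-4.4,1.9,0,0,0,0,1],[-4.4,1.9,0,0,0,0,1],[-4.4,1.9,0,0,0,0,1],[-4.4,1.9,0,0,0,0,1],[-4.4,1.9,0,0,0,0,1],[-2.4,0.6,0,0,0,0,1],[0,0,0,0,0,0,1],[0,0,0,0,0,0,1]]'
python3 - <<'E'
from h import *
print(robot.get_state()['q'].round(3)); snap('wrist','w1')
E
```

```text
time_s: 2.85
position: [527.7, -209.0, 278.7]
tool_rot: [[0.004, 1.0, -0.001], [1.0, -0.004, 0.001], [0.001, -0.001, -1.0]]
ft_force: [0.6, 0.8, 0.2]
gripper_width: 85.9
[-0.229  0.409  0.844  1.393 -0.303  1.474  0.598]
```

View pics/w1.png

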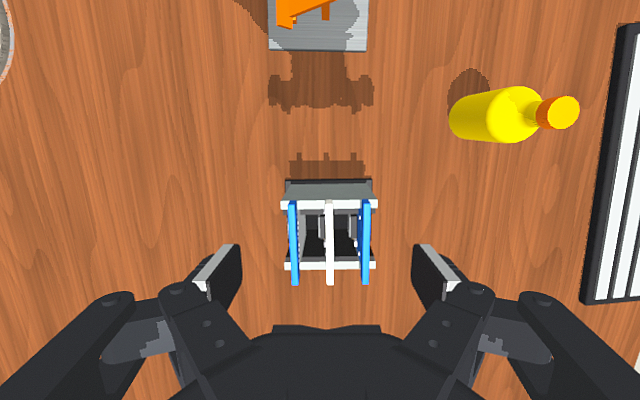

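Run:
```python
from h import *
im,d,c=load('w1'); P=cloud(im,d,c)
hsv=cv2.cvtColor(im,cv2.COLOR_BGR2HSV); H,S,V=[hsv[...,i].astype(int) for i in range(3)]
top=(P[...,2]>128)&(P[...,2]<145)&(P[...,0]>440)&(P[...,0]<620)&(P[...,1]<-200)
for t,m in(('white',top&(S<60)),('blue',top&(S>100)&(H>90)&(H<130))):
    n,l=cv2.connectedComponents(m.astype(np.uint8))
    for i in range(1,n):
        q=l==i
        if q.sum()>100:
            v,u=np.nonzero(q); X=onplane(c,np.c_[u,v],136)[:,:2].astype(np.float32)
            vx,vy,x0,y0=cv2.fitLine(X,cv2.DIST_HUBER,0,.01,.01).ravel()
            print(t,q.sum(),'z',np.median(P[q][:,2]).round(1),cv2.minAreaRect(X),'yaw',np.degrees(np.arctan2(-vx*np.sign(vy),abs(vy))).round(2),'xy',x0,y0)
```

```text
white 605 z 135.6 ((532.3320922851562, -268.8898620605469), (7.619687080383301, 97.49149322509766), 0.19151346385478973) yaw 0.86 xy 532.44745 -267.28558
blue 632 z 135.6 ((572.010009765625, -268.3563537597656), (8.626907348632812, 96.41983032226562), 1.7270790338516235) yaw 0.8 xy 571.67944 -266.34756
blue 650 z 135.5 ((493.08538818359375, -269.328857421875), (8.663102149963379, 96.4969711303711), 0.6625327467918396) yaw 0.53 xy 493.0708 -267.2618
```

```bash
python3 -m creep '[[-2,0.1,0,0,0,-0.016,-0.3],[-2,0.1,0,0,0,0,-0.3],[-2,0.1,2,0,0,0,-0.3],[0,0,3,0,0,0,-0.3],[0,0,3,0,0,0,-0.3],[0,0,3,0,0,0,-0.3],[0,0,1.9,0,0,0,-0.3],[0,0,0,0,0,0,-0.3],[0,0,0,0,0,0,-0.3]]'
python3 - <<'E'
from h import *
snap('wrist','w2');snap('side','s2')
im=cv2.imread('pics/s2.png'); cv2.imwrite('pics/s2z.png',cv2.resize(im[200:350,300:460],None,fx=4,fy=4,interpolation=cv2.INTER_CUBIC))
E
```

```text
time_s: 3.8
position: [532.3, -267.2, 150.9]
tool_rot: [[-0.016, 1.0, 0.001], [1.0, 0.016, 0.001], [0.001, 0.001, -1.0]]
ft_force: [0.2, 0.0, 0.3]
gripper_width: 30.0
```

View pics/w2.png

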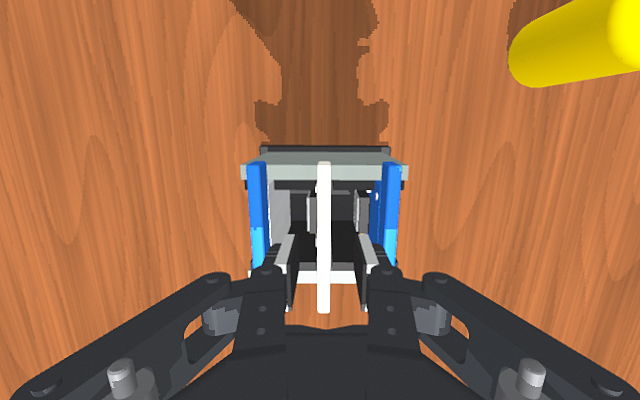

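View pics/s2z.png

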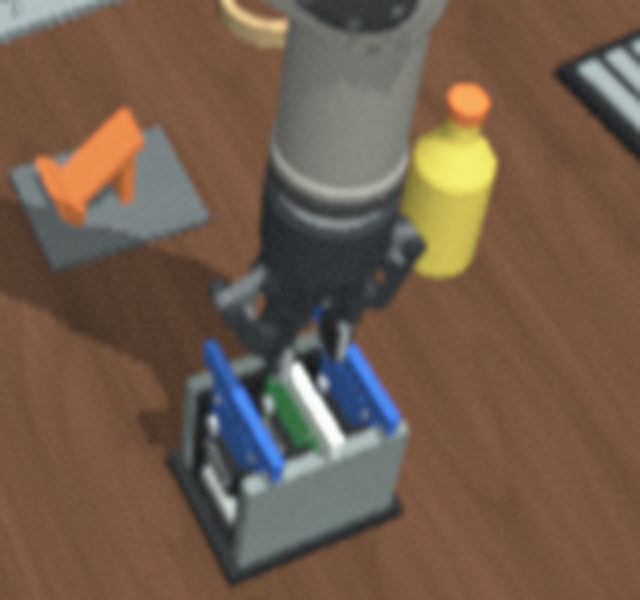

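```bash
python3 -m creep '[[0,-0.05,1,0,0,0,-0.3],[0,0,1,0,0,0,-0.3],[0,0,1,0,0,0,-0.3],[0,0,0.6,0,0,0,-0.3],[0,0,0.6,0,0,0,-0.3],[0,0,0,0,0,0,-0.3],[0,0,0,0,0,0,-0.3]]'
python3 - <<'E'
from h import *
snap('wrist','w3')
E
```

```text
time_s: 4.6
position: [531.1, -269.0, 108.3]
tool_rot: [[-0.013, 1.0, -0.0], [1.0, 0.013, -0.0], [-0.0, -0.0, -1.0]]
ft_force: [0.5, 0.5, 0.0]
gripper_width: 30.1
```

View pics/w3.png

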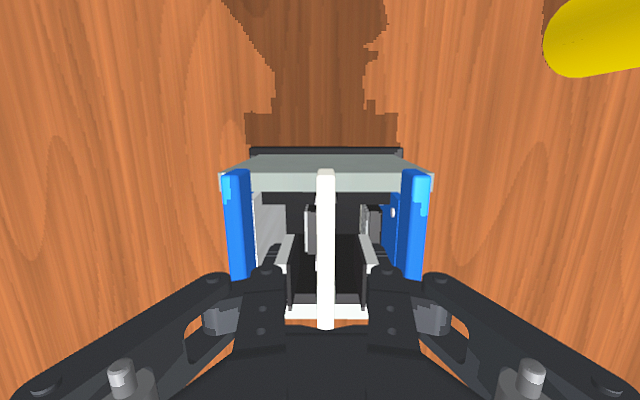

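The white bar (column 326) lies midway between the pads (about 292 and 362), and the blue bars are clear of the fingers. I'll close the gripper and lift.

```bash
python3 -m creep '[[0,0,0,0,0,0,-1],[0,0,0,0,0,0,-1],[0,0,0,0,0,0,-1],[0,0,0,0,0,0,-1],[0,0,0,0,0,0,-1],[0,0,0,0,0,0,-1],[0,0,0,0,0,0,-1],[0,0,-0.5,0,0,0,-1],[0,0,-0.5,0,0,0,-1],[0,0,-0.5,0,0,0,-1],[0,0,-0.5,0,0,0,-1],[0,0,0,0,0,0,-1]]'
```

```text
time_s: 5.85
position: [531.5, -269.2, 129.1]
tool_rot: [[-0.013, 1.0, 0.001], [1.0, 0.013, -0.001], [-0.001, 0.001, -1.0]]
ft_force: [1.0, 0.5, -1.8]
gripper_width: 6.9
```

```bash
python3 -m creep '[[0,0,-1,0,0,0,-1],[0,0,-1.5,0,0,0,-1],[0,0,-2,0,0,0,-1],[0,0,-2,0,0,0,-1],[0,0,-2,0,0,0,-1],[0,0,-2,0,0,0,-1],[0,0,-2,0,0,0,-1],[0,0,-2,0,0,0,-1],[0,0,-1.5,0,0,0,-1],[1,0,0,0,0,0,-1],[3,0,0,0,0,0,-1],[3,0,0,0,0,0,-1],[3,0,0,0,0,0,-1],[1,0,0,0,0,0,-1],[0,0,0,0,0,0,-1],[0,0,0,0,0,0,-1]]';  python3 - <<'E'
from h import *
snap('wrist','w4');snap('side','s4');snap('top','t4')
im=cv2.imread('pics/s4.png'); cv2.imwrite('pics/s4z.png',cv2.resize(im[150:350,280:460],None,fx=3,fy=3,interpolation=cv2.INTER_CUBIC))
print(robot.get_state()['q'].round(3))
E
```

```text
time_s: 7.45
position: [529.1, -160.0, 288.3]
tool_rot: [[-0.012, 1.0, -0.0], [1.0, 0.012, -0.001], [-0.001, -0.0, -1.0]]
ft_force: [-0.3, -0.5, -1.4]
gripper_width: 7.0
[-0.333  0.366  0.844  1.417 -0.271  1.478  0.511]
```

View pics/w4.png

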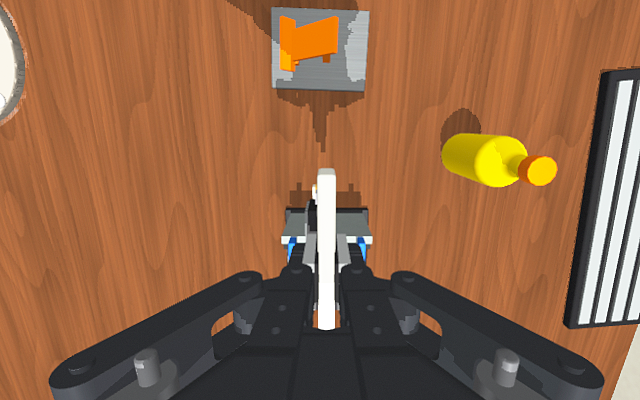

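View pics/s4z.png

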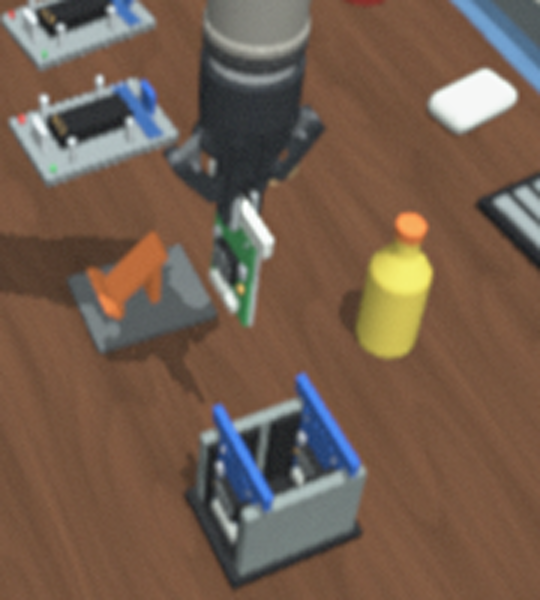

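The board is held clear of the rack, and the rest is in full view at the top of the wrist picture (plate corners about (272,9)–(368,90)). Next I measure the rest.

Run:
```python
from h import *
for fn in('w4','top0','side0'):
    im,d,c=load(fn); P=cloud(im,d,c)
    hsv=cv2.cvtColor(im,cv2.COLOR_BGR2HSV); H,S,V=[hsv[...,i].astype(int) for i in range(3)]
    box=(P[...,0]>420)&(P[...,0]<620)&(P[...,1]>-90)&(P[...,1]<90)
    plate=box&(S<90)&(P[...,2]<25)
    org=box&(S>180)&(H<16)&(P[...,2]>15)
    n,l,st,_=cv2.connectedComponentsWithStats((plate|org).astype(np.uint8)); i=1+np.argmax(st[1:,4]); m=l==i
    pl=m&~org; v,u=np.nonzero(pl); X=onplane(c,np.c_[u,v],10)[:,:2].astype(np.float32)
    print(fn,'plate',pl.sum(),np.median(P[pl][:,2]).round(1),cv2.minAreaRect(X))
    # face points: fit plane
    Q=P[org]; print('  org',org.sum(),Q.min(0).round(1),Q.max(0).round(1))
    # normal by local: select pixels eroded, RANSAC
    rng=np.random.default_rng(0);best=0
    for k in range(500):
        a=Q[rng.choice(len(Q),3,False)]; nn=np.cross(a[1]-a[0],a[2]-a[0]); L=np.linalg.norm(nn)
        if L<50: continue
        nn/=L; nn*=np.sign(nn[2])
        if not(0.5<nn[2]<0.85): continue
        inl=abs((Q-a[0])@nn)<1.5
        if inl.sum()>best: best=inl.sum(); bi=inl
    if best:
        F=Q[bi]; ce=F.mean(0); nn=np.linalg.svd(F-ce)[2][2]; nn*=np.sign(nn[2]); 
        print('  face n',nn.round(3),best,'c',ce.round(1),'yaw',np.degrees(np.arctan2(-nn[1],-nn[0])).round(2),'yrange',np.percentile(F[:,1],[3,97]).round(1), 'plane offset', )
```

```text
w4 plate 5386 10.1 ((518.4951782226562, 1.9261360168457031), (100.0650634765625, 129.86477661132812), 88.64789581298828)
  org 609 [470.1 -26.9  18.9] [540.3  33.3  84.8]
  face n [-0.706  0.006  0.708] 366 c [511.3   1.8  57.3] yaw -0.48 yrange [-16.2  20.4] plane offset
top0 plate 807 9.1 ((516.4828491210938, 5.518707275390625), (103.4555435180664, 134.6584930419922), 89.40901947021484)
  org 6 [470.1 -10.5  36.8] [524.6  21.2  70.7]
  face n [-0.646  0.402  0.649] 4 c [495.4  13.1  46.4] yaw -31.92 yrange [-7.7 21.2] plane offset
side0 plate 816 9.0 ((516.4351196289062, 1.0038719177246094), (109.69271850585938, 135.41976928710938), 88.51374053955078)Traceback (most recent call last):
  File "<stdin>", line 12, in <module>
    return umr_minimum(a, axis, None, out, keepdims, initial, where)
ValueError: zero-size array to reduction operation minimum which has no identity
```

```bash
python3 - <<'E'
from h import *
for fn in('w4','top0','side0'):
    im,d,c=load(fn); P=cloud(im,d,c)
    hsv=cv2.cvtColor(im,cv2.COLOR_BGR2HSV); H,S,V=[hsv[...,i].astype(int) for i in range(3)]
    m=(H>22)&(H<35)&(S>180)&(V>120)&(P[...,2]>20)&(P[...,0]>400)&(P[...,0]<900)
    print(fn,m.sum(),P[m].min(0).round(),P[m].max(0).round())
im,d,c=load('top0');P=np.load('pics/top_P.npy')
m=(P[...,2]>12)&(P[...,2]<35)&(P[...,0]>620)&(P[...,0]<800)&(P[...,1]>60)&(P[...,1]<220); print('tape',P[m].min(0).round(),P[m].max(0).round())
E
python3 -m creep '[[0,0,-0.5,0.05,0,0,-1],[0,0,-0.5,0.1,0,0,-1],[0,0,-0.5,0.1,0,0,-1],[0,0,-0.5,0.1,0,0,-1],[0,0,-0.5,0.1,0,0,-1],[0,0,0,0.05,0,0,-1],[0,0,0,0,0,0,-1],[0,0,0,0,0,0,-1]]'; python3 -c "
from h import *
s=robot.get_state();print(s['q'].round(3),s['position'])"
```

```text
w4 3915 [ 529. -161.   20.] [753. -94. 431.]
top0 290 [ 698. -157.   20.] [ 755. -102.  164.]
time_s: 8.4
position: [530.2, -158.6, 303.9]
tool_rot: [[-0.013, 0.897, -0.442], [1.0, 0.013, -0.004], [0.002, -0.442, -0.897]]
ft_force: [-0.6, -0.7, -1.5]
gripper_width: 7.1
[ 0.003  0.682  0.436  0.902 -0.1    2.032  0.397] [ 530.2080595  -158.59151616  303.94531452]Traceback (most recent call last):
  File "<stdin>", line 6, in <module>
    return umr_minimum(a, axis, None, out, keepdims, initial, where)
ValueError: zero-size array to reduction operation minimum which has no identity
```

```bash
cat > kin.py <<'E'
import numpy as np, itertools
from scipy.spatial.transform import Rotation as R
from scipy.optimize import least_squares
# data: q, pos, rot
D=[([-1.18268883,0.3117292,0.0139683,1.51308333,-0.00443191,1.31921903,-0.02720004],[228.84,499.31,230.2],[[-.909084,.416612,-.00095],[.416613,.909081,-.00221],[-.00006,-.0024,-.999997]]),
([-0.229,0.409,0.844,1.393,-0.303,1.474,0.598],[527.7,-209.0,278.7],[[0.004,1,-0.001],[1,-0.004,0.001],[0.001,-0.001,-1]]),
([-0.333,0.366,0.844,1.417,-0.271,1.478,0.511],[529.1,-160,288.3],[[-0.012,1,0],[1,0.012,-0.001],[-0.001,0,-1]]),
([0.003,0.682,0.436,0.902,-0.1,2.032,0.397],[530.2,-158.6,303.9],[[-0.013,0.897,-0.442],[1,0.013,-0.004],[0.002,-0.442,-0.897]])]
def fk(p,s,q):
    b,h,L1,a,L2,w,L3,e=p; q=np.array(q)*s
    r=R.from_euler('z',q[0]+b); x=np.array([0,0,h])+r.apply([e,0,0])
    r=r*R.from_euler('y',q[1])*R.from_euler('z',q[2]); x=x+r.apply([a,0,L1])
    r=r*R.from_euler('y',q[3]); x=x+r.apply([-a,0,0]); 
    r=r*R.from_euler('z',q[4]); x=x+r.apply([0,0,L2])
    r=r*R.from_euler('y',q[5]); x=x+r.apply([w,0,L3])
    return x,r*R.from_euler('z',q[6])
E
python3 - <<'E'
from kin import *
best=[]
for sg in itertools.product([1,-1],repeat=4):
    s=np.array([sg[0],1,sg[1],1,sg[2],1,sg[3]])
    def f(p,full=False):
        o=[]
        for q,x,M in D:
            X,r=fk(p,s,q); o+=list((X-x)); o+=list(100*(r.apply([0,0,1])-np.array(M)[:,2]))
        return np.array(o)
    for b in(0,2.3,-1):
        z=least_squares(f,[b,300,300,0,300,0,200,0]); best.append((z.cost,sg,z.x))
best.sort(key=lambda t:t[0])
for c,sg,x in best[:4]: print(round(c,2),sg,x.round(3))
E
```

```text
7.69 (-1, -1, -1, 1) [-3.00000e-02  2.42055e+02  5.56399e+02 -6.29200e+00  4.31713e+02
  6.31200e+00  4.28466e+02 -2.31320e+01]
7.69 (-1, -1, -1, -1) [-3.00000e-02  2.42055e+02  5.56399e+02 -6.29200e+00  4.31713e+02
  6.31200e+00  4.28466e+02 -2.31320e+01]
7.69 (-1, -1, -1, -1) [-3.00000e-02  2.42054e+02  5.56399e+02 -6.29200e+00  4.31713e+02
  6.31200e+00  4.28466e+02 -2.31320e+01]
7.69 (-1, -1, -1, 1) [-3.00000e-02  2.42055e+02  5.56399e+02 -6.29200e+00  4.31713e+02
  6.31100e+00  4.28466e+02 -2.31320e+01]
```

```bash
cat >> kin.py <<'E'
lo=np.array([-2.7,-.3,-1.27,.12,-1.44,.2,-3.05]);hi=np.array([2.7,1.91,1.3,2.57,4.58,2.03,3.05])
S=np.array([-1,1,-1,1,-1,1,-1])
E
python3 - <<'E'
from kin import *
def f(p,s=S,rot=True):
    o=[]
    for q,x,M in D:
        X,r=fk(p,s,q); o+=list(X-x); o+=list(100*(r.apply([0,0,1])-np.array(M)[:,2])); 
    return np.array(o)
z=least_squares(lambda p:f([p[0],p[1],p[2],0,p[3],0,p[4],0]),[0,250,500,430,420]); print(z.cost,z.x.round(2))
p=np.array([z.x[0],z.x[1],z.x[2],0,z.x[3],0,z.x[4],0])
for sg in(1,-1):
  s=S.copy(); s[6]=sg
  for q,x,M in D:
    X,r=fk(p,s,q); dR=R.from_matrix(np.array(M)).inv()*r; print(sg,(X-x).round(1),np.degrees(dR.as_rotvec()).round(1))
np.save('p.npy',p)
E
```

```text
20.349026830728565 [-3.0000e-02  2.5042e+02  4.8905e+02  4.1861e+02  3.7986e+02]
1 [1.7 4.7 0.7] [ -0.    0.  -91.4]
1 [-1.6  1.1 -0.4] [  0.   -0.  -19.7]
1 [-2.9 -0.1  0.4] [ -0.   -0.  -29.5]
1 [-0.2  0.3 -0.7] [ -0.3   0.8 -42.9]
-1 [1.7 4.7 0.7] [ -0.    0.  -88.3]
-1 [-1.6  1.1 -0.4] [  0.   -0.  -88.2]
-1 [-2.9 -0.1  0.4] [  0.   -0.  -88.1]
-1 [-0.2  0.3 -0.7] [ -0.6   0.6 -88.4]
```

```bash
cat >> kin.py <<'E'
def f8(p):
    o=[]
    for q,x,M in D:
        X,r=fk(p,S,q); o+=list(X-x); o+=list(100*(r.apply([0,0,1])-np.array(M)[:,2]))
    return np.array(o)
p8=least_squares(lambda p:np.r_[f8(p),0.02*(p[1:]-[250,489,0,419,0,380,0])],[0,250,489,0,419,0,380,0]).x
TF=R.from_euler('z',np.radians(88.3))
def ik(x,Rm,n=40,seed=0,q0=None):
    rng=np.random.default_rng(seed); out=[]
    T=R.from_matrix(Rm)
    for k in range(n):
        q=rng.uniform(lo,hi) if q0 is None else np.clip(q0+rng.normal(0,.3,7),lo+.01,hi-.01)
        def e(q):
            X,r=fk(p8,S,q); return np.r_[(X-x)/10,(T.inv()*(r*TF)).as_rotvec()*10]
        z=least_squares(e,q,bounds=(lo,hi),max_nfev=200)
        out.append((z.cost,z.x))
    return sorted(out,key=lambda t:t[0])
def tool(tilt,yaw):
    # jaws along board x; tilt about +y
    return (R.from_euler('z',yaw)*R.from_euler('y',tilt)).as_matrix()@np.array([[0,1,0],[1,0,0],[0,0,-1.]])
E
python3 - <<'E'
from kin import *
print(p8.round(2))
for tilt in(45,40,35,30):
  for x in([548.3,1.5,101],):
    s=ik(np.array(x),tool(np.radians(tilt),-.02),n=30); print(tilt,x,sum(c<.01 for c,_ in s)); 
    for c,q in s[:3]: print('  ',round(c,4),q.round(2))
E
```

```text
[-3.0000e-02  2.4492e+02  5.4749e+02 -6.9300e+00  4.3035e+02  4.4500e+00
  4.2277e+02 -1.9800e+01]
45 [548.3, 1.5, 101] 19
   0.0033 [-0.02  1.01 -0.02  0.88 -0.    2.03 -0.05]
   0.0033 [-0.02  1.01 -0.02  0.88 -0.    2.03 -0.05]
   0.0033 [-0.02  1.01 -0.02  0.88 -0.    2.03 -0.05]
40 [548.3, 1.5, 101] 20
   0.0 [ 0.13  0.97 -0.38  0.97  0.2   1.95 -0.22]
   0.0 [ 0.07  0.95 -0.21  0.96  0.11  1.93 -0.14]
   0.0 [ 0.31  1.08 -0.9   0.97  0.5   2.03 -0.46]
35 [548.3, 1.5, 101] 19
   0.0 [ 0.32  0.98 -0.8   1.07  0.44  1.9  -0.42]
   0.0 [-0.44  1.07  1.05  1.07 -0.6   1.97  0.45]
   0.0 [ 0.3   0.97 -0.75  1.07  0.41  1.89 -0.39]
30 [548.3, 1.5, 101] 20
   0.0 [-0.34  0.87  0.64  1.16 -0.36  1.76  0.25]
   0.0 [-0.38  0.9   0.75  1.16 -0.42  1.78  0.3 ]
   0.0 [-0.11  0.8   0.16  1.16 -0.09  1.71  0.03]
```

Run:
```python
from kin import *
def best(x,tilt,yaw=-.02):
    s=ik(np.array(x,float),tool(np.radians(tilt),yaw),n=10,q0=np.array([0,1,0,.9,0,1.9,0])); return s[0]
for x in([548,1.5,101],[527,1.5,122],[513,1.5,136],[530,1.5,200],[500,1.5,200],[500,1.5,160],[470,1.5,200],[470,1.5,160]):
    r=[]
    for t in(30,35,38,41,43,45,47):
        c,q=best(x,t); r.append((t,round(c,3),round(q[5],2)))
    print(x,r)
```

```text
[548, 1.5, 101] [(30, np.float64(0.0), np.float64(1.71)), (35, np.float64(0.0), np.float64(1.83)), (38, np.float64(0.0), np.float64(1.93)), (41, np.float64(0.0), np.float64(1.95)), (43, np.float64(0.0), np.float64(2.0)), (45, np.float64(0.003), np.float64(2.03)), (47, np.float64(0.086), np.float64(2.03))]
[527, 1.5, 122] [(30, np.float64(0.0), np.float64(1.71)), (35, np.float64(0.0), np.float64(1.82)), (38, np.float64(0.0), np.float64(1.88)), (41, np.float64(0.0), np.float64(1.95)), (43, np.float64(0.0), np.float64(1.98)), (45, np.float64(0.0), np.float64(2.03)), (47, np.float64(0.041), np.float64(2.03))]
[513, 1.5, 136] [(30, np.float64(0.0), np.float64(1.73)), (35, np.float64(0.0), np.float64(1.83)), (38, np.float64(0.0), np.float64(1.89)), (41, np.float64(0.0), np.float64(1.94)), (43, np.float64(0.0), np.float64(1.98)), (45, np.float64(0.0), np.float64(2.02)), (47, np.float64(0.023), np.float64(2.03))]
[530, 1.5, 200] [(30, np.float64(0.0), np.float64(1.87)), (35, np.float64(0.0), np.float64(1.97)), (38, np.float64(0.0), np.float64(2.03)), (41, np.float64(0.119), np.float64(2.03))
[... 653 characters left out ...]
1.99)), (45, np.float64(0.0), np.float64(2.03)), (47, np.float64(0.056), np.float64(2.03))]
[470, 1.5, 200] [(30, np.float64(0.0), np.float64(1.79)), (35, np.float64(0.0), np.float64(1.87)), (38, np.float64(0.0), np.float64(1.94)), (41, np.float64(0.0), np.float64(1.98)), (43, np.float64(0.0), np.float64(2.01)), (45, np.float64(0.009), np.float64(2.03)), (47, np.float64(0.11), np.float64(2.03))]
[470, 1.5, 160] [(30, np.float64(0.0), np.float64(1.7)), (35, np.float64(0.0), np.float64(1.79)), (38, np.float64(0.0), np.float64(1.86)), (41, np.float64(0.0), np.float64(1.9)), (43, np.float64(0.0), np.float64(1.94)), (45, np.float64(0.0), np.float64(1.99)), (47, np.float64(0.0), np.float64(2.01))]
```

```bash
cat > mv.py <<'E'
from h import *
from scipy.spatial.transform import Rotation as R
def goto(x,Rm,Rfrom=None,xfrom=None):
    s=robot.get_state(); Rc=s['tool_rot'] if Rfrom is None else Rfrom; xc=s['position'] if xfrom is None else xfrom
    t=Rc.T@(np.array(x)-xc)/10; w=R.from_matrix(Rc.T@Rm).as_rotvec()
    print('now',xc.round(1),'shift cm',t.round(2),'turn',w.round(3)); return t,w
E
python3 -m creep '[[1,0,0,-0.05,0.004,0.01,-1],[2,0,0,-0.05,0.004,0.01,-1],[2,0,0,0,0.004,0.01,-1],[2,0,0,0,0,0,-1],[0,0,0,0,0,0,-1]]'
python3 - <<'E'
from mv import *; from kin import tool
goto([500,3,200],tool(.36,-.021)); print(robot.get_state()['q'].round(3))
E
```

```text
time_s: 8.9
position: [530.5, -84.6, 305.7]
tool_rot: [[0.014, 0.937, -0.348], [1.0, -0.011, 0.009], [0.004, -0.348, -0.937]]
ft_force: [-0.8, 0.2, -1.2]
gripper_width: 7.1
now [530.5 -84.6 305.7] shift cm [ 8.67  0.72 11.04] turn [ 0.004 -0.001  0.008]
[-0.123  0.563  0.428  1.056 -0.142  1.911  0.247]
```

```bash
python3 -m creep '[[2.2,0.1,1.5,0,0,0.008,-1],[2.2,0.1,1.5,0,0,0,-1],[2.2,0.1,1.5,0,0,0,-1],[2,0.1,1.5,0,0,0,-1],[0,0.1,2,0,0,0,-1],[0,0.2,3,0,0,0,-1],[0,0,0,0,0,0,-1]]'
python3 - <<'E'
from mv import *; from kin import tool
goto([500,2,160],tool(np.radians(45),-.021)); print(robot.get_state()['q'].round(3))
E
```

```text
time_s: 9.6
position: [496.8, -2.3, 196.5]
tool_rot: [[0.028, 0.933, -0.358], [1.0, -0.027, 0.007], [-0.003, -0.358, -0.934]]
ft_force: [-1.1, 0.6, -1.2]
gripper_width: 6.9
now [496.8  -2.3 196.5] shift cm [0.44 1.59 3.3 ] turn [ 0.419 -0.001 -0.007]
[-0.275  0.523  0.395  1.386 -0.162  1.636  0.099]
```

```bash
python3 -m creep '[[0.1,0.5,0.8,0,0,-0.003,-1],[0.1,0.5,0.8,0.08,0,-0.003,-1],[0.1,0.5,0.8,0.085,0,0,-1],[0.1,0.3,0.8,0.085,0,0,-1],[0,0,0,0.085,0,0,-1],[0,0,0,0.085,0,0,-1],[0,0,0,0,0,0,-1],[0,0,0,0,0,0,-1]]'
python3 - <<'E'
from mv import *; from kin import tool
s=robot.get_state(); print(s['q'].round(3), 'foot',s['position']+96.3*s['tool_rot'][:,2])
goto([518,2,138],tool(np.radians(45),-.021)); snap('wrist','w5'); snap('side','s5')
im=cv2.imread('pics/s5.png'); cv2.imwrite('pics/s5z.png',cv2.resize(im[170:290,260:400],None,fx=5,fy=5,interpolation=cv2.INTER_CUBIC))
E
```

```text
time_s: 10.4
position: [504.7, 2.4, 162.9]
tool_rot: [[0.02, 0.713, -0.7], [1.0, -0.013, 0.015], [0.001, -0.701, -0.714]]
ft_force: [1.2, 0.0, -1.1]
gripper_width: 6.8
[-0.116  0.878  0.209  1.021 -0.129  2.033  0.055] foot [437.21748908   3.80717335  94.17006026]
now [504.7   2.4 162.9] shift cm [-0.02  2.69  0.84] turn [ 0.009 -0.     0.002]
```

View pics/w5.png

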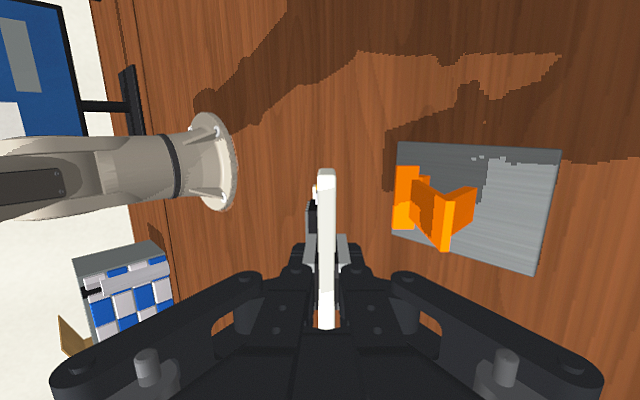

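View pics/s5z.png

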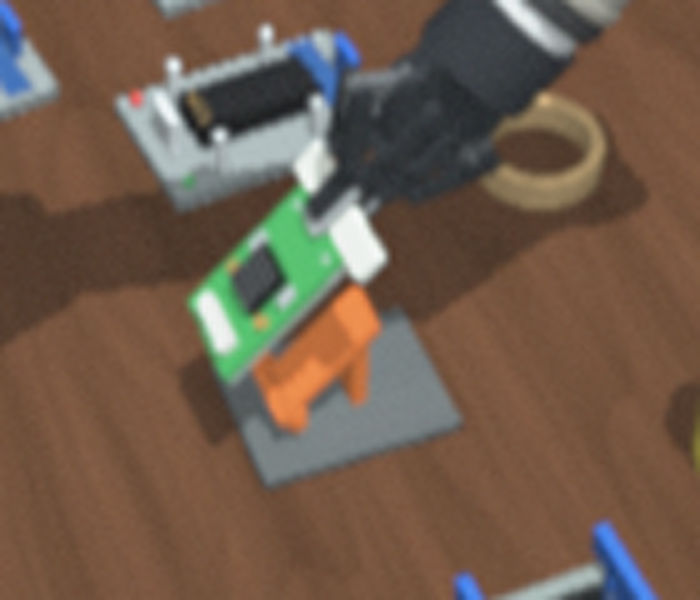

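Run:
```python
from h import *
im,d,c=load('w5'); P=cloud(im,d,c); hsv=cv2.cvtColor(im,cv2.COLOR_BGR2HSV); H,S,V=[hsv[...,i].astype(int) for i in range(3)]
org=(S>180)&(H<22)&(P[...,2]>15)&(P[...,0]>440)&(P[...,0]<600)&(abs(P[...,1])<70)
Q=P[org]; print(org.sum(),Q.min(0).round(1),Q.max(0).round(1))
rng=np.random.default_rng(0)
def ran(Q,test):
    best=0
    for k in range(800):
        a=Q[rng.choice(len(Q),3,False)]; nn=np.cross(a[1]-a[0],a[2]-a[0]); L=np.linalg.norm(nn)
        if L<50: continue
        nn/=L; nn*=np.sign(nn[2])
        if not test(nn): continue
        inl=abs((Q-a[0])@nn)<1
        if inl.sum()>best: best=inl.sum(); bi=inl
    F=Q[bi]; ce=F.mean(0); nn=np.linalg.svd(F-ce)[2][2]; nn*=np.sign(nn[2]); return nn,ce,F,best
nn,ce,F,b=ran(Q,lambda n:n[0]<-.5 and n[2]>.5); print('face?',nn.round(3),ce.round(1),b,F.min(0).round(1),F.max(0).round(1))
seat=np.array([518-37.8,2.7,32.8]); print('seat dist to that plane',((seat-ce)@nn).round(2), 'expect 4')
pl=(S<90)&(abs(P[...,2]-10)<5)&(P[...,0]>430)&(P[...,0]<620)&(abs(P[...,1])<80)
n,l,st,_=cv2.connectedComponentsWithStats((pl|org).astype(np.uint8)); i=1+np.argmax(st[1:,4]); m=(l==i)&~org
v,u=np.nonzero(m); X=onplane(c,np.c_[u,v],10)[:,:2].astype(np.float32); print('plate',cv2.minAreaRect(X),np.median(P[m][:,2]))
w=(S<60)&(V>190)&(d<400); v,u=np.nonzero(w&(np.abs(np.mgrid[0:400,0:640][1]-326)<15)); print('bar px',u.min(),u.max(),v.min(),v.max(),'z',P[w&(np.abs(np.mgrid[0:400,0:640][1]-326)<15)].mean(0))
```

```text
4211 [462.8 -26.9  15. ] [541.3  33.4 138.5]
face? [-0.712  0.013  0.702] [513.6   3.5  60.1] 1741 [482.1 -26.9  27.9] [537.8  32.9  84.5]
seat dist to that plane 4.56 expect 4
plate ((519.6956176757812, 2.8003578186035156), (98.97449493408203, 129.0489044189453), 88.72688293457031) 9.922061428779429
bar px 312 340 170 329 z [523.08485083  14.03518135 180.50294379]
```

```bash
python3 -m creep '[[0,1,0,0,0,0,-1],[0,1.5,0,0,0,0,-1],[0,1.5,0.2,0,0,0,-1],[0,1.2,0.2,0.01,0,0,-1],[0,0.8,0.2,0,0,0,-1],[0,0.5,0,0,0,0,-1],[0,0,0,0,0,0,-1],[0,0,0,0,0,0,-1]]'
python3 - <<'E'
from mv import *; from kin import tool
s=robot.get_state(); print(s['q'].round(3), s['ft_force'].round(2),'foot',s['position']+96.3*s['tool_rot'][:,2], 'tilt',np.degrees(np.arctan2(-s['tool_rot'][0,2],-s['tool_rot'][2,2])))
goto([549.3,1.8,100.9],tool(np.radians(45),-.021)); snap('side','s6'); snap('wrist','w6')
im=cv2.imread('pics/s6.png'); cv2.imwrite('pics/s6z.png',cv2.resize(im[170:290,260:400],None,fx=5,fy=5,interpolation=cv2.INTER_CUBIC))
E
```

```text
time_s: 11.3
position: [541.7, 2.6, 110.0]
tool_rot: [[0.019, 0.71, -0.704], [1.0, -0.013, 0.014], [0.001, -0.705, -0.71]]
ft_force: [0.1, -0.2, -1.2]
gripper_width: 6.6
[-0.029  1.013  0.028  0.878 -0.046  2.033 -0.027] [ 0.06 -0.2  -1.19] foot [473.84497741   3.8820943   41.64588919] tilt 44.78753776588328
now [541.7   2.6 110. ] shift cm [-0.06  1.18  0.11] turn [0.004 0.001 0.002]
```

View pics/s6z.png

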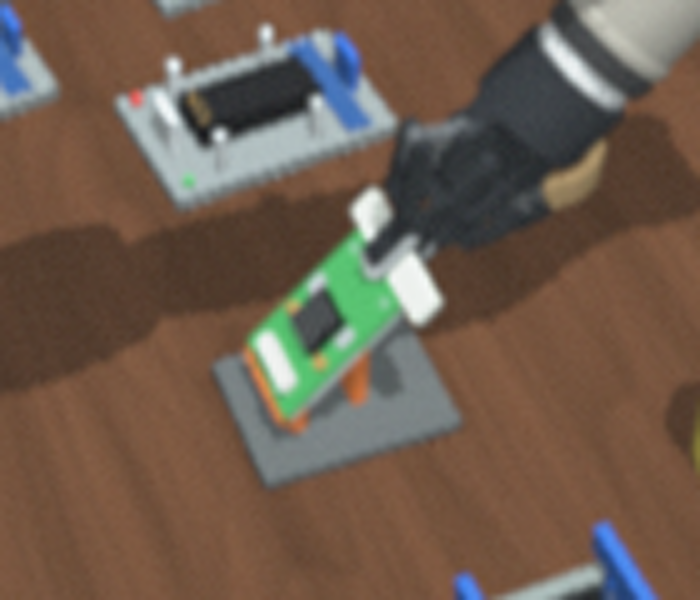

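View pics/w6.png

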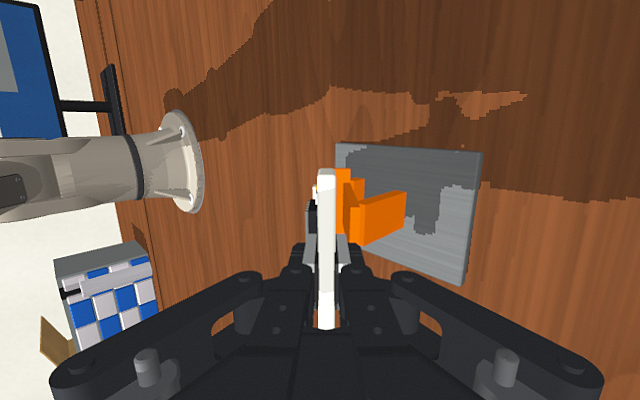

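```bash
python3 -m creep '[[0,0,-0.2,-0.015,0,0,-1],[0,0,-0.2,0,0,0,-1],[-0.05,0.3,0,0,0,0,-1],[0,0.3,0,0,0,0,-1],[0,0.2,0,0,0,0,-1],[0,0.15,0,0,0,0,-1],[0,0,0,0,0,0,-1],[0,0,0,0,0,0,-1]]'
python3 - <<'E'
from mv import *; from kin import tool
s=robot.get_state(); print(s['q'].round(3), s['ft_force'].round(2),s['moment'].round(2), 'tilt',np.degrees(np.arctan2(-s['tool_rot'][0,2],-s['tool_rot'][2,2])))
goto([549.3,1.8,100.9],tool(np.radians(44),-.021))
E
```

```text
time_s: 12.2
position: [550.8, 1.8, 105.6]
tool_rot: [[0.019, 0.719, -0.695], [1.0, -0.013, 0.014], [0.001, -0.695, -0.719]]
ft_force: [-2.8, 0.3, 0.3]
gripper_width: 6.8
[-0.029  1.029  0.03   0.848 -0.047  2.033 -0.025] [-2.75  0.34  0.3 ] [-0.04 -0.29  0.03] tilt 44.03152541429243
now [550.8   1.8 105.6] shift cm [-0.01  0.22  0.44] turn [-0.001  0.001  0.002]
```

```bash
python3 -m creep '[[0,0,0.1,0,0,0,-1],[0,0,0.1,0,0,0,-1],[0,0,0.1,0,0,0,-1],[0,0,0,0,0,0,-1]]'; python3 -m creep '[[0,0,0.05,0,0,0,-1],[0,0,0,0,0,0,-1]]'
```

```text
time_s: 12.6
position: [548.9, 1.9, 103.9]
tool_rot: [[0.019, 0.719, -0.694], [1.0, -0.013, 0.014], [0.001, -0.695, -0.719]]
ft_force: [-1.5, 0.1, 0.9]
gripper_width: 7.4
time_s: 12.8
position: [548.7, 1.9, 103.5]
tool_rot: [[0.019, 0.719, -0.694], [1.0, -0.013, 0.014], [0.001, -0.694, -0.72]]
ft_force: [-0.9, 0.2, 1.5]
gripper_width: 6.7
```

```bash
python3 -m creep '[[0,0,0.08,0,0,0,-1],[0,0,0.07,0,0,0,-1],[0,0,0,0,0,0,-1]]';python3 - <<'E'
from mv import *
snap('wrist','w7');snap('side','s7'); print(robot.get_state()['ft_force'])
im=cv2.imread('pics/s7.png'); cv2.imwrite('pics/s7z.png',cv2.resize(im[180:270,270:390],None,fx=6,fy=6,interpolation=cv2.INTER_CUBIC))
E
```

```text
time_s: 13.1
position: [547.6, 1.9, 102.2]
tool_rot: [[0.019, 0.719, -0.694], [1.0, -0.013, 0.014], [0.001, -0.695, -0.719]]
ft_force: [-0.8, 0.1, 2.5]
gripper_width: 7.0
[-1.23013938  0.91488328  2.8071074 ]
```

View pics/s7z.png

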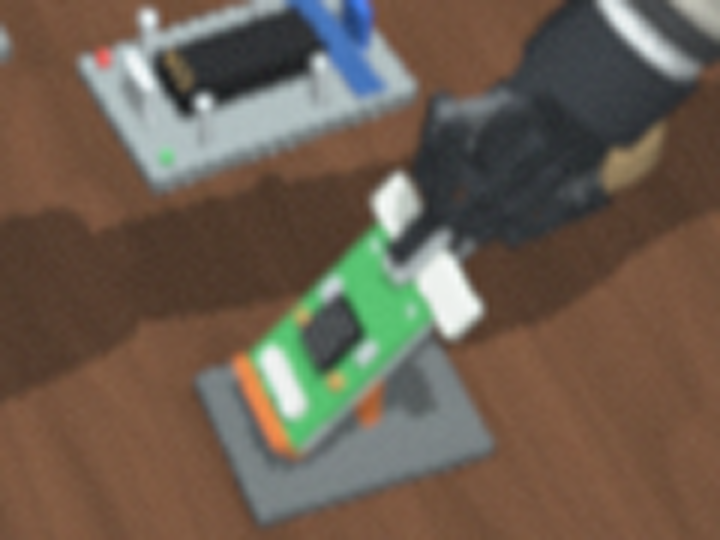

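View pics/w7.png

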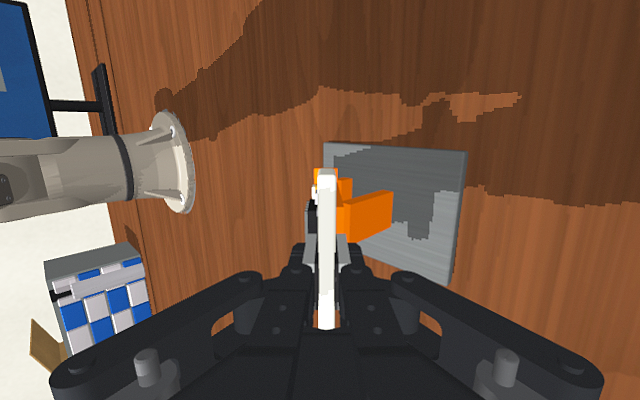

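```bash
python3 -m creep '[[0,0,0.07,0,0,0,-1],[0,0,0.07,0,0,0,-1],[0,0,0,0,0,0,-1]]';python3 -m creep '[[0,0,0.05,0,0,0,-1],[0,0,0.05,0,0,0,-1],[0,0,0,0,0,0,-1]]'
```

```text
time_s: 13.5
position: [547.4, 1.9, 102.1]
tool_rot: [[0.019, 0.721, -0.693], [1.0, -0.013, 0.014], [0.001, -0.693, -0.721]]
ft_force: [2.2, -1.3, 6.4]
gripper_width: 7.2
time_s: 13.8
position: [547.3, 1.8, 102.2]
tool_rot: [[0.019, 0.722, -0.691], [1.0, -0.013, 0.014], [0.001, -0.691, -0.722]]
ft_force: [2.6, -0.2, 8.1]
gripper_width: 6.8
```

```bash
python3 -m creep '[[0,0,-0.08,0,0,0,-1],[0,0,0,0,0,0,-1],[0,0,0,0,0,0,-0.85],[0,0,0,0,0,0,-0.7],[0,0,0,0,0,0,-0.55],[0,0,0,0,0,0,-0.5],[0,0,0,0,0,0,-0.5],[0,0,0,0,0,0,-0.5],[0,0,0,0,0,0,-0.5]]'
python3 - <<'E'
from mv import *
snap('wrist','w8');snap('side','s8'); s=robot.get_state(); print(s['ft_force'].round(1),s['q'].round(3))
im=cv2.imread('pics/s8.png'); cv2.imwrite('pics/s8z.png',cv2.resize(im[180:270,270:390],None,fx=6,fy=6,interpolation=cv2.INTER_CUBIC))
E
```

```text
time_s: 14.7
position: [546.7, 2.0, 100.8]
tool_rot: [[0.019, 0.72, -0.694], [1.0, -0.013, 0.014], [0.001, -0.694, -0.72]]
ft_force: [-0.2, 0.5, -0.2]
gripper_width: 21.6
[0.3 0.5 0.7] [-0.029  1.02   0.029  0.876 -0.046  2.012 -0.025]
```

View pics/s8z.png

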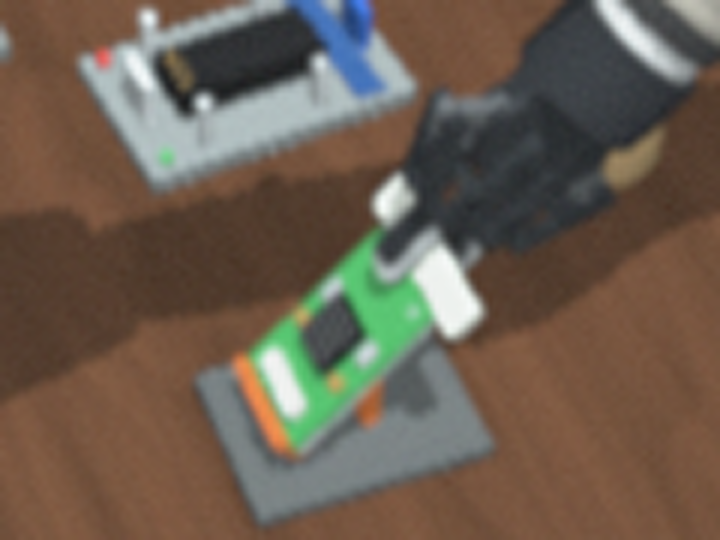

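View pics/w8.png

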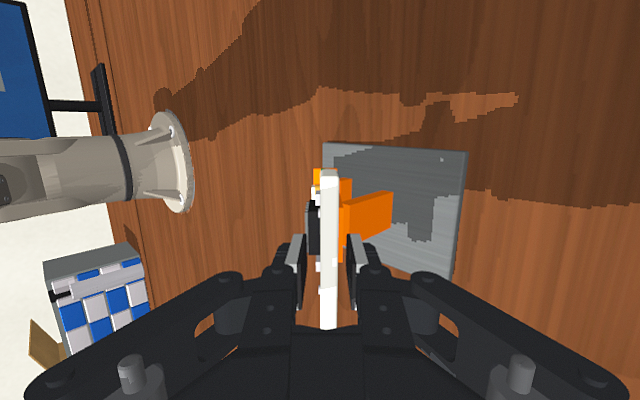

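Released: the board lies on the rest with its foot on the lip, and both pads (columns 303 and 352) are off the bar (320–338). I'll back out along the slope.

```bash
python3 -m creep '[[0,0,-0.8,0,0,0,-0.5],[0,0,-0.8,0,0,0,-0.5],[0,0,-0.8,0,0,0,-0.5],[0,0,-0.8,0,0,0,-0.5],[0,0,-0.8,0,0,0,-0.5],[0,0,-0.5,0,0,0,-0.5],[0,0,0,0,0,0,-0.5]]'
python3 - <<'E'
from mv import *
s=robot.get_state(); print(s['ft_force'].round(1),s['q'].round(3))
E
```

```text
time_s: 15.5
position: [556.5, 1.6, 120.2]
tool_rot: [[0.019, 0.74, -0.672], [1.0, -0.013, 0.014], [0.002, -0.672, -0.741]]
ft_force: [1.0, -0.1, -0.2]
gripper_width: 21.4
[ 1.  -0.1 -0.2] [-0.029  1.003  0.031  0.844 -0.047  2.032 -0.025]
```

```bash
python3 -m creep '[[0,0,-0.5,-0.04,0,0,-0.5],[0,0,-0.5,-0.04,0,0,-0.5],[0,0,-0.5,-0.04,0,0,-0.5],[0,0,-0.5,-0.04,0,0,-0.5],[0,0,0,0,0,0,-0.5]]'
python3 - <<'E'
from mv import *
s=robot.get_state(); print(s['ft_force'].round(1),s['q'].round(3)); snap('side','s9')
im=cv2.imread('pics/s9.png'); cv2.imwrite('pics/s9z.png',cv2.resize(im[180:270,270:390],None,fx=6,fy=6,interpolation=cv2.INTER_CUBIC))
E
```

```text
time_s: 16.0
position: [569.0, 1.4, 137.3]
tool_rot: [[0.019, 0.839, -0.544], [1.0, -0.015, 0.012], [0.002, -0.544, -0.839]]
ft_force: [-0.8, -1.4, 0.1]
gripper_width: 21.2
[-0.8 -1.4  0.1] [-0.032  0.876  0.03   0.959 -0.04   1.882 -0.025]
```

View pics/s9z.png

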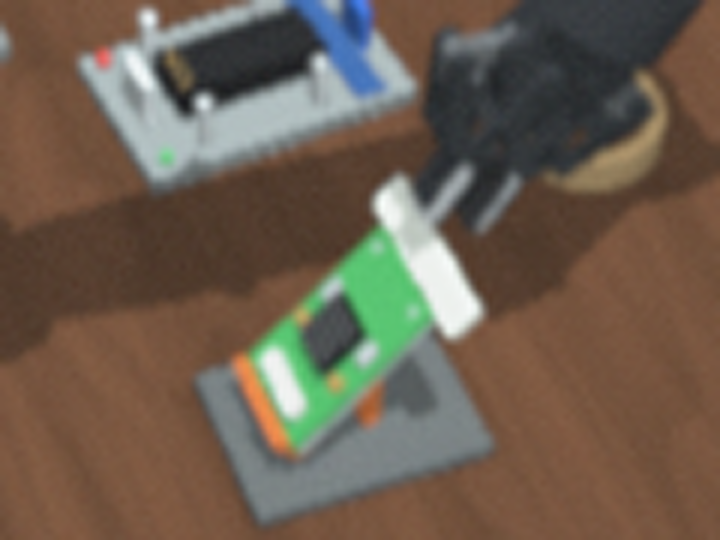

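```bash
python3 - <<'E'
from kin import *
yaw=-.021
M0=R.from_euler('z',yaw)*R.from_euler('y',-np.pi/4)
M=M0.as_matrix()@np.array([[1,0,0],[0,-1,0],[0,0,-1.]])
print(M.round(3))
for x in([535.6,2,60.4],[465,3,131],[430,3,166]):
    s=ik(np.array(x),M,n=12)
    for c,q in s[:3]: print(x,round(c,4),q.round(2))
E
python3 -m creep '[[0,-1,-1.5,-0.1,0,0,-0.3],[0,-1.4,-2,-0.1,0,0,0],[0,-1,-2.5,-0.1,0,0,0.5],[0,-0.8,-2.7,-0.1,0,0,1],[0,-0.5,-2.8,-0.1,0,0,1],[0,-0.5,-1.5,-0.075,0,0,1],[0,-2,0,0,0,0.1,1],[0,-3,0,0,0,0.14,1],[0,0,0,0,0,0.14,1],[0,0,0,0,0,0.14,1],[0,0,0,0,0,0.14,1],[0,0,0,0,0,0.14,1],[0,0,0,0,0,0.14,1],[0,0,0,0,0,0.14,1],[0,0,0,0,0,0.14,1],[0,0,0,0,0,0.14,1],[0,0,0,0,0,0.14,1],[0,0,0,0,0,0.07,1],[0,0,0,0,0,0,1]]'
python3 - <<'E'
from mv import *
s=robot.get_state(); print(s['q'].round(3))
E
```

```text
[[ 0.707 -0.021  0.707]
 [-0.015 -1.    -0.015]
 [ 0.707  0.    -0.707]]
[535.6, 2, 60.4] 0.0221 [-0.05  0.27 -0.02  2.57  3.04  0.46  1.6 ]
[535.6, 2, 60.4] 0.0221 [-0.05  0.27 -0.02  2.57  3.04  0.46  1.6 ]
[535.6, 2, 60.4] 0.0221 [-0.05  0.27 -0.02  2.57  3.04  0.46  1.6 ]
[465, 3, 131] 0.1868 [-0.67 -0.1   0.44  2.57  1.83  0.2   2.71]
[465, 3, 131] 0.1868 [-0.67 -0.1   0.44  2.57  1.83  0.2   2.71]
[465, 3, 131] 0.2347 [ 0.9  -0.16 -0.75  2.57  4.53  0.2   0.21]
[430, 3, 166] 0.078 [-0.36 -0.27  0.15  2.57  1.06  0.2  -2.78]
[430, 3, 166] 0.078 [-0.36 -0.27  0.15  2.57  1.06  0.2  -2.78]
[430, 3, 166] 0.078 [-0.36 -0.27  0.15  2.57  1.06  0.2  -2.78]
time_s: 17.95
position: [511.1, 5.2, 275.7]
tool_rot: [[1.0, -0.018, -0.006], [-0.018, -1.0, 0.001], [-0.006, -0.001, -1.0]]
ft_force: [-0.4, -0.5, 0.2]
gripper_width: 85.3
[-0.206  0.214  0.201  1.533 -0.045  1.405 -1.591]
```

Run:
```python
from kin import *
yaw=-.021
q0=np.array([-0.206,0.214,0.201,1.533,-0.045,1.405,-1.591])
def T(a): return (R.from_euler('z',yaw)*R.from_euler('y',a)).as_matrix()@np.array([[1,0,0],[0,-1,0],[0,0,-1.]])
G=np.array([481+58*.707,2.3,32.8+58*.707])
for a in(0,10,15,20,25,30,35):
    M=T(-np.radians(a))
    for off in(0,60,):
        s=ik(G+(19-off)*M[:,2],M,n=10,q0=q0); print('rest',a,off,round(s[0][0],4),s[0][1].round(2))
# bed: center ~ (558,254), yaw?
yb=np.radians(4)
Rz=R.from_euler('z',yb)
for b in(15,20,25,30,35,45):
    M=(Rz*R.from_euler('y',np.radians(b))).as_matrix()@np.array([[1,0,0],[0,-1,0],[0,0,-1.]])
    Gb=np.array([558,254,0])+Rz.apply([-2,0,40])
    for off in(0,80):
        s=ik(Gb+19*M[:,2]+[0,0,off],M,n=10,q0=q0+[-.4,0,0,0,0,0,0]); print('bed',b,off,round(s[0][0],4),s[0][1].round(2))
```

```text
rest 0 0 0.0 [-0.14  0.41  0.14  1.83 -0.07  0.9  -1.56]
rest 0 60 0.0 [ 0.79  0.61 -1.22  1.77  0.61  1.21 -2.2 ]
rest 10 0 0.0 [-0.08  0.32  0.05  2.   -0.02  0.66 -1.61]
rest 10 60 0.0 [ 0.01  0.22 -0.06  1.95  0.03  0.8  -1.65]
rest 15 0 0.0 [-0.44  0.3   0.47  2.08 -0.26  0.54 -1.39]
rest 15 60 0.0 [ 0.11  0.17 -0.17  2.04  0.06  0.67 -1.69]
rest 20 0 0.0 [ 0.18  0.25 -0.26  2.17  0.2   0.39 -1.82]
rest 20 60 0.0 [ 0.12  0.12 -0.17  2.14  0.07  0.54 -1.69]
rest 25 0 0.0 [-0.43  0.23  0.43  2.25 -0.35  0.26 -1.31]
rest 25 60 0.0 [-0.4   0.08  0.35  2.23 -0.02  0.4  -1.63]
rest 30 0 0.0 [ 0.56  0.24 -0.69  2.34  1.18  0.2  -2.78]
rest 30 60 0.0 [-0.1   0.05  0.05  2.32  0.09  0.25 -1.73]
rest 35 0 0.0 [ 0.55  0.25 -0.67  2.43  2.09  0.21  2.59]
rest 35 60 0.1475 [ 1.16  0.06 -1.27  2.41  0.77  0.2  -2.42]
bed 15 0 0.0 [-0.68  0.79  0.49  1.36 -0.39  1.35 -1.64]
bed 15 80 0.0 [-0.31  0.68 -0.17  1.28  0.02  1.44 -1.96]
bed 20 0 0.0 [-0.15  0.85 -0.46  1.26  0.2   1.42 -2.09]
bed 20 80 0.0 [-0.41  0.74  0.04  1.18 -0.12  1.55 -1.86]
bed 25 0 0.0 [-0.48  0.88  0.19  1.16 -0.24  1.55 -1.76]
bed 25 80 0.0 [-0.46  0.81  0.17  1.09 -0.22  1.68 -1.79]
bed 30 0 0.0 [-0.49  0.95  0.26  1.06 -0.3   1.67 -1.73]
bed 30 80 0.0 [-0.46  0.89  0.21  0.99 -0.26  1.8  -1.78]
bed 35 0 0.0 [-0.32  1.02 -0.1   0.95 -0.08  1.76 -1.89]
bed 35 80 0.0 [-0.3   0.96 -0.17  0.88 -0.06  1.89 -1.94]
bed 45 0 0.0 [-0.35  1.17  0.03  0.72 -0.21  2.01 -1.85]
bed 45 80 0.1767 [-0.23  1.06 -0.32  0.76 -0.    2.03 -2.  ]
```

```bash
python3 -m creep '[[0,0,0,0,0.1,0,1],[0,0,2,0,0.12,0,1],[0,0,3,0,0.129,0,1],[0,0,0,0,0,0,1],[0,0,0,0,0,0,1]]'
python3 - <<'E'
from mv import *
yaw=-.021
def T(a): return (R.from_euler('z',yaw)*R.from_euler('y',a)).as_matrix()@np.array([[1,0,0],[0,-1,0],[0,0,-1.]])
snap('wrist','w10'); print(robot.get_state()['q'].round(3))
goto([506.3,2.6,117],T(-np.radians(20)))
E
```

```text
time_s: 18.45
position: [516.7, 4.9, 226.9]
tool_rot: [[0.946, -0.018, 0.323], [-0.017, -1.0, -0.005], [0.323, -0.001, -0.946]]
ft_force: [1.7, -0.3, 1.0]
gripper_width: 85.4
[-0.237  0.014  0.18   1.919  0.028  0.873 -1.661]
now [520.9   5.  230.8] shift cm [-5.14  0.28 10.26] turn [-0.002  0.012  0.002]
```

View pics/w10.png

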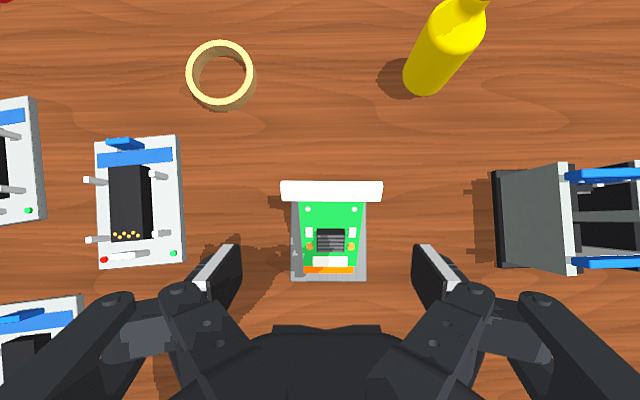

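The wrist view shows the board seated on the rest (bar columns 281–382, chip at (331,239)) and the wanted bed on the left (95–185, 135–270). I'll measure both.

Run:
```python
from h import *
im,d,c=load('w10'); P=cloud(im,d,c); hsv=cv2.cvtColor(im,cv2.COLOR_BGR2HSV); H,S,V=[hsv[...,i].astype(int) for i in range(3)]
v,u=np.mgrid[0:400,0:640]
reg=(u>270)&(u<390)&(v>175)&(v<290)
g=reg&(H>45)&(H<85)&(S>100)&(P[...,2]>25); Q=P[g]
ce=np.median(Q,0); 
A=np.c_[Q[:,:2],np.ones(len(Q))]
pf=Q-Q.mean(0); n=np.linalg.svd(pf)[2][2]; n*=np.sign(n[2]); print('green',g.sum(),'n',n.round(3),'c',Q.mean(0).round(1),'tilt',np.degrees(np.arccos(n[2])).round(2),'y',Q[:,1].min().round(1),Q[:,1].max().round(1))
b=reg&(S<40)&(V>200)&(P[...,2]>95); Q=P[b]; print('bar',b.sum(),Q.min(0).round(1),Q.max(0).round(1),Q.mean(0).round(1)); 
X=Q[:,:2].astype(np.float32); print(cv2.minAreaRect(X))
ch=reg&(V<90)&(P[...,2]>60)&(u>300)&(u<360); print('chip',ch.sum(),P[ch].mean(0).round(1))
# bed
reg=(u>80)&(u<200)&(v>125)&(v<280)
bl=reg&(H>95)&(H<125)&(S>120); 
n_,l,st,_=cv2.connectedComponentsWithStats(bl.astype(np.uint8))
for i in range(1,n_):
    if st[i,4]>30: print('blue',st[i],P[l==i].mean(0).round(1),P[l==i].min(0).round(1),P[l==i].max(0).round(1))
base=reg&(P[...,2]>8)&(P[...,2]<19); n_,l,st,_=cv2.connectedComponentsWithStats(base.astype(np.uint8)); i=1+np.argmax(st[1:,4]); m=l==i
uv=np.c_[u[m],v[m]]; X=onplane(c,uv,14)[:,:2].astype(np.float32); print('base',m.sum(),np.median(P[m][:,2]),cv2.minAreaRect(X),cv2.minAreaRect(P[m][:,:2].astype(np.float32)))
pd=reg&(P[...,2]>32)&(P[...,2]<38.5)&(V<110); X=onplane(c,np.c_[u[pd],v[pd]],36)[:,:2].astype(np.float32); print('ped',pd.sum(),np.median(P[pd][:,2]),cv2.minAreaRect(X))
po=reg&(P[...,2]>42)&(P[...,2]<50); n_,l,st,_=cv2.connectedComponentsWithStats(po.astype(np.uint8))
for i in range(1,n_):
    if st[i,4]>5: print('post',st[i,:5],P[l==i].mean(0).round(1))
cv2.imwrite('pics/w10b.png',cv2.resize(im[120:285,80:200],None,fx=4,fy=3.6,interpolation=cv2.INTER_CUBIC))
```

```text
green 2464 n [-0.837  0.009  0.547] c [525.7   0.   84.3] tilt 56.84 y -32.0 32.7
bar 2100 [534.4 -48.5 100.1] [570.9  46.9 383.2] [560.7  -1.  117.7]
((552.2732543945312, -0.5894317626953125), (95.28663635253906, 35.97834014892578), 89.08588409423828)
chip 298 [516.    2.6  84.9]
blue [  97  137   76   31 1474] [623.1 255.6  22. ] [534.4   4.3  -0.8] [652.5 309.7 383.2]
base 6819 14.331476732357089 ((562.5548095703125, 250.64149475097656), (168.65457153320312, 112.84590911865234), 4.359984874725342) ((562.608154296875, 252.34646606445312), (169.6459503173828, 111.3734359741211), 4.668386936187744)
ped 2404 36.1487082601368 ((558.718505859375, 250.84669494628906), (92.85517120361328, 42.88064193725586), 4.399739742279053)
post [106 137  25   9 169] [633.4 256.8  45.6]
post [148 171   9   7  49] [592.6 214.3  45.4]
post [ 83 177   9   7  52] [586.6 293.8  45.3]
post [152 230   8   7  50] [521.2 208.6  45.4]
post [ 85 236   9   7  56] [515.3 288.3  45.2]
post [110 251  27   9 173] [495.4 246.3  45.8]
```

View pics/w10b.png

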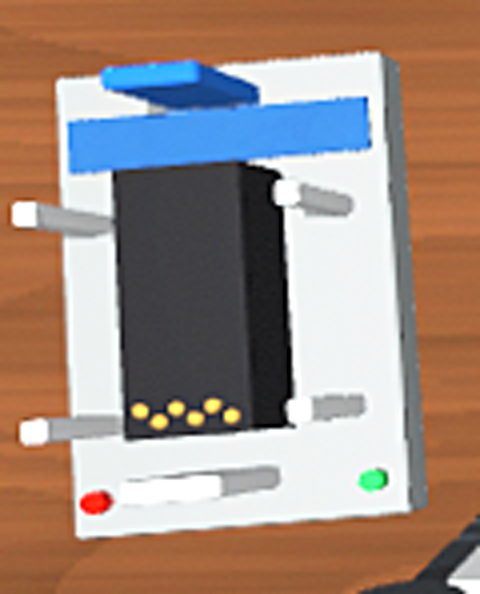

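Run:
```python
from mv import *
im,d,c=load('w10'); P=cloud(im,d,c); hsv=cv2.cvtColor(im,cv2.COLOR_BGR2HSV); H,S,V=[hsv[...,i].astype(int) for i in range(3)]
v,u=np.mgrid[0:400,0:640]; reg=(u>270)&(u<390)&(v>175)&(v<290)
g=cv2.erode((reg&(H>45)&(H<85)&(S>100)).astype(np.uint8),np.ones((3,3)))>0; Q=P[g]; rng=np.random.default_rng(1);best=0
for k in range(500):
    a=Q[rng.choice(len(Q),3,False)]; n=np.cross(a[1]-a[0],a[2]-a[0]); L=np.linalg.norm(n)
    if L<100: continue
    n/=L; i=abs((Q-a[0])@n)<1
    if i.sum()>best: best=i.sum(); bi=i
F=Q[bi]; n=np.linalg.svd(F-F.mean(0))[2][2]; n*=np.sign(n[2]); print(best,len(Q),n.round(3),'offset of seat from front face',((np.array([481,3,32.8])-F.mean(0))@n).round(2),'yc',F[:,1].min().round(1),F[:,1].max().round(1))
yaw=-.021
def T(a): return (R.from_euler('z',yaw)*R.from_euler('y',a)).as_matrix()@np.array([[1,0,0],[0,-1,0],[0,0,-1.]])
goto([506.3,1.5,117],T(-np.radians(20)))
```

```text
1819 1903 [-0.708  0.014  0.707] offset of seat from front face -3.82 yc -30.9 31.9
now [520.9   5.  230.8] shift cm [-5.14  0.39 10.26] turn [-0.002  0.012  0.002]
```

```bash
python3 -m creep '[[-1.3,0.1,2,0,0.012,0,1],[-1.3,0.1,2,0,0,0,1],[-1.3,0.1,2.3,0,0,0,1],[-1.24,0.1,2.3,0,0,0,1],[0,0,1.6,0,0,0,1],[0,0,0,0,0,0,1],[0,0,0,0,0,0,1],[0,0,0,0,0,0,1]]'
python3 - <<'E'
from mv import *
yaw=-.021
def T(a): return (R.from_euler('z',yaw)*R.from_euler('y',a)).as_matrix()@np.array([[1,0,0],[0,-1,0],[0,0,-1.]])
snap('wrist','w11'); 
goto([530.2,0.7,51.2],T(-np.radians(20)));print(robot.get_state()['q'].round(3))
E
```

```text
time_s: 19.3
position: [508.9, 1.5, 118.7]
tool_rot: [[0.938, -0.019, 0.346], [-0.018, -1.0, -0.005], [0.346, -0.002, -0.938]]
ft_force: [-0.5, -0.8, -0.0]
gripper_width: 85.3
now [508.2   1.5 118.3] shift cm [-0.25  0.05  7.05] turn [-0.002 -0.003  0.002]
[-0.223  0.111  0.182  2.131  0.     0.549 -1.635]
```

View pics/w11.png

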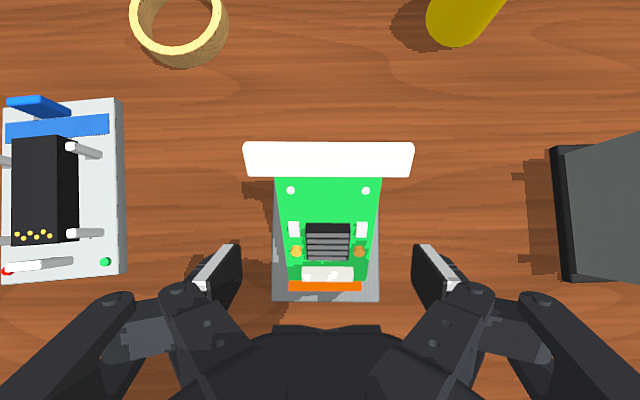

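```bash
python3 -m creep '[[-0.05,0,1,0,0,0,1],[-0.1,0,1.5,0,0,0,1],[-0.1,0,1.5,0,0,0,1],[0,0,1.5,0,0,0,1],[0,0,1,0,0,0,1],[0,0,0.5,0,0,0,1],[0,0,0,0,0,0,1],[0,0,0,0,0,0,1]]'
python3 - <<'E'
from mv import *
snap('wrist','w12'); snap('side','s12'); s=robot.get_state();print(s['q'].round(3),s['position'],s['ft_force'])
im=cv2.imread('pics/s12.png'); cv2.imwrite('pics/s12z.png',cv2.resize(im[170:270,270:390],None,fx=6,fy=6,interpolation=cv2.INTER_CUBIC))
E
```

```text
time_s: 20.15
position: [527.6, 1.1, 49.6]
tool_rot: [[0.94, -0.019, 0.342], [-0.018, -1.0, -0.005], [0.342, -0.002, -0.94]]
ft_force: [0.7, 0.4, 0.9]
gripper_width: 85.9
[-0.188  0.268  0.16   2.154 -0.063  0.374 -1.577] [527.70948146   1.14429556  49.97278826] [-0.52691347  0.67067454 -0.00237927]
```

View pics/w12.png

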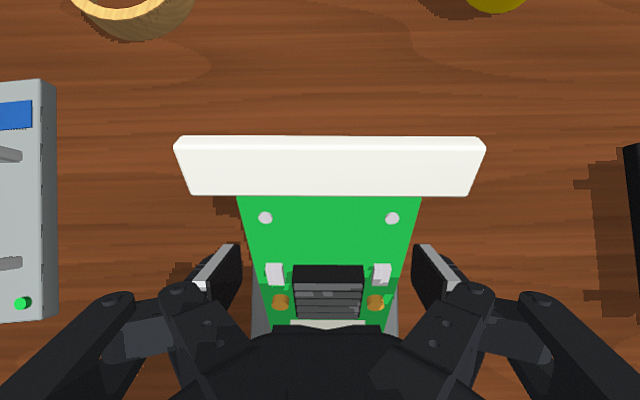

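View pics/s12z.png

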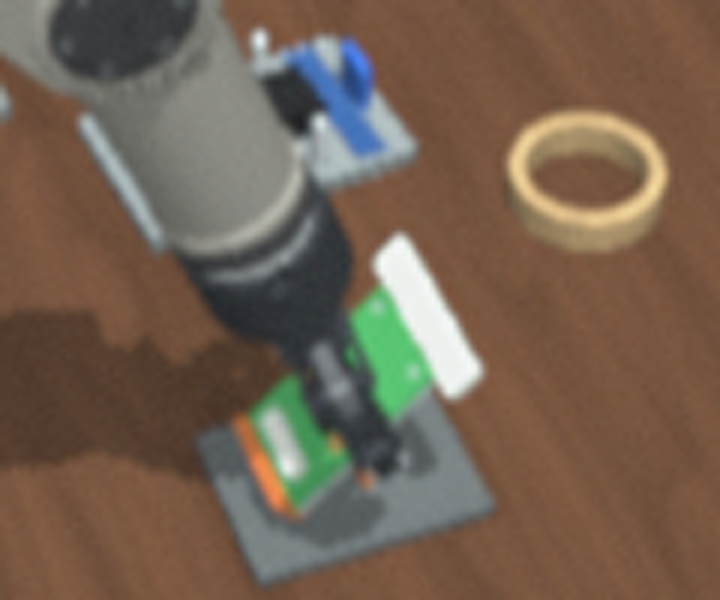

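```bash
python3 -m creep '[[0,0,0,0,0,0,0.6],[0,0,0,0,0,0,0.4],[0,0,0,0,0,0,0.2],[0,0,0,0,0,0,0],[0,0,0,0,0,0,-0.5],[0,0,0,0,0,0,-1],[0,0,0,0,0,0,-1],[0,0,0,0,0,0,-1],[0,0,0,0,0,0,-1]]'
python3 - <<'E'
from mv import *
snap('wrist','w13'); im,d,c=load('w13'); P=cloud(im,d,c)
s=robot.get_state();print(s['q'].round(3),s['position'],s['ft_force'],s['gripper_width'])
E
```

```text
time_s: 21.15
position: [527.4, 0.9, 50.2]
tool_rot: [[0.939, -0.019, 0.342], [-0.019, -1.0, -0.005], [0.342, -0.002, -0.94]]
ft_force: [-2.4, -0.7, 6.0]
gripper_width: 62.7
[-0.188  0.268  0.16   2.154 -0.063  0.375 -1.577] [527.54040653   0.91049834  50.24619043] [-2.80413837 -0.41282702  6.88359771] 62.63139514149799
```

View pics/w13.png

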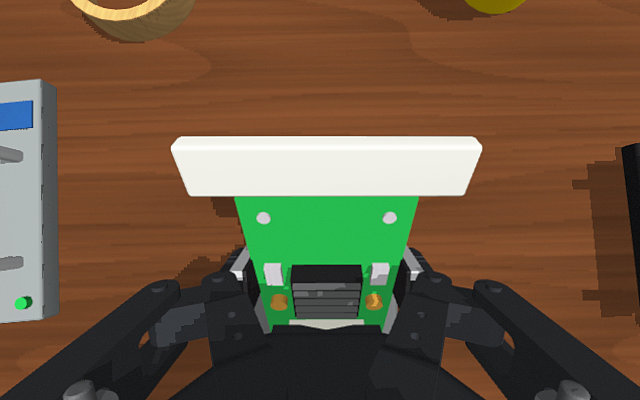

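```bash
python3 -m creep '[[0.1,0,-0.3,0,0,0,-1],[0.2,0,-0.5,0,0,0,-1],[0.2,0,-0.6,0,0,0,-1],[0.4,0,-1,0,0,0,-1],[0.4,0,-1,0,0,0,-1],[0,0,0,0,0,0,-1],[0,0,0,0,0,0,-1]]'
python3 - <<'E'
from mv import *
snap('wrist','w14'); snap('side','s14'); s=robot.get_state();print(s['q'].round(3),s['position'],s['ft_force'],s['moment'],s['gripper_width'])
im=cv2.imread('pics/s14.png'); cv2.imwrite('pics/s14z.png',cv2.resize(im[170:270,270:390],None,fx=6,fy=6,interpolation=cv2.INTER_CUBIC))
E
```

```text
time_s: 21.9
position: [528.3, 1.1, 86.3]
tool_rot: [[0.939, -0.019, 0.342], [-0.018, -1.0, -0.005], [0.342, -0.002, -0.94]]
ft_force: [0.7, -0.0, -1.6]
gripper_width: 62.7
[-0.206  0.205  0.176  2.119 -0.037  0.474 -1.599] [527.42713221   1.04277918  85.31201782] [ 3.91470275e-04  1.08112020e-02 -1.33426366e+00] [ 0.02304232  0.48755503 -0.00262696] 62.90698324710553
```

View pics/w14.png

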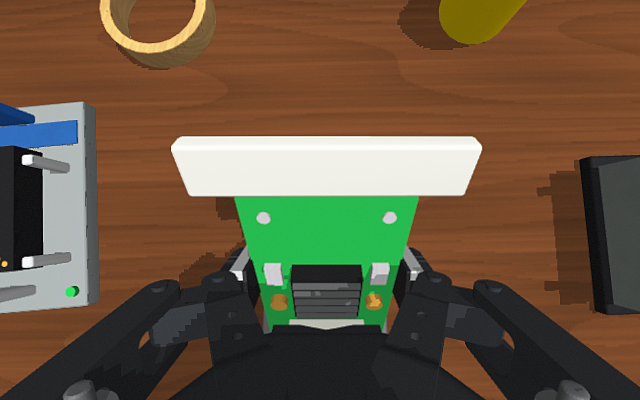

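View pics/s14z.png

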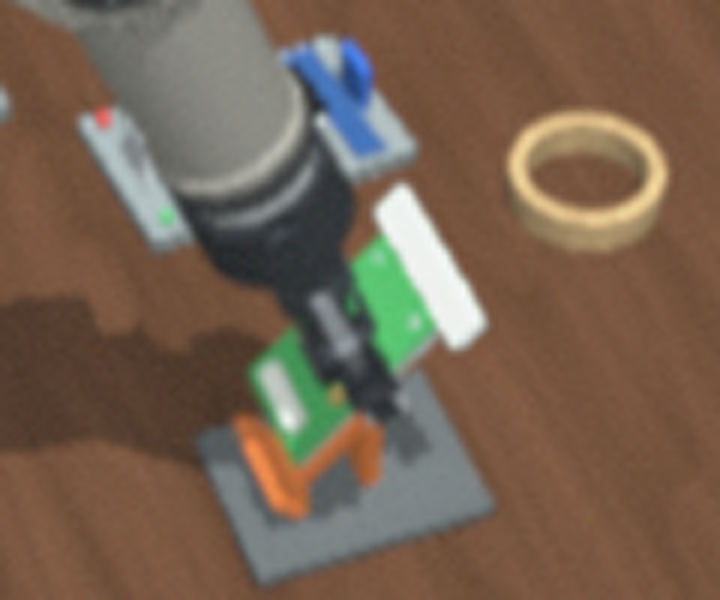

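Run:
```python
from h import *
Rs={'w1':([[0.004,1,-0.001],[1,-0.004,0.001],[0.001,-0.001,-1]],[527.7,-209.0,278.7]),'w3':([[-0.013,1,0],[1,.013,0],[0,0,-1]],[531.1,-269,108.3]),'w14':([[.939,-.019,.342],[-.018,-1,-.005],[.342,-.002,-.94]],[527.6,1.05,85.8])}
for fn,(Rm,x) in Rs.items():
    im,d,c=load(fn); P=(cloud(im,d,c)-np.array(x))@np.array(Rm)
    v,u=np.mgrid[0:400,0:640]
    m=(abs(P[...,0])<20)&(abs(P[...,1])>4)&(abs(P[...,1])<60)&(P[...,2]>-45)&(P[...,2]<10)&(v>200)&(im.max(2)<110)|((abs(P[...,0])<20)&(abs(P[...,1])<60)&(P[...,2]>-45)&(P[...,2]<3)&(v>230)&(fn!='w14')&((u<300)|(u>350)))
    Q=P[m]; print(fn,m.sum(),'z max',np.percentile(Q[:,2],[50,90,98,100]).round(1),'x',np.percentile(Q[:,0],[0,50,100]).round(1))
    for px in((238,246),(240,262),(247,250),(416,246),(232,280),(284,240),(290,250)):
        print('  ',px,P[px[1],px[0]].round(1))
```

```text
w1 3567 z max [-32.2 -19.2 -14.8 -12.5] x [-11.7   6.6  12. ]
   (238, 246) [  9.3 -41.3 -16.5]
   (240, 262) [  0.1 -41.4 -15.3]
   (247, 250) [-130.6 -126.8  279.3]
   (416, 246) [ 11.1  43.3 -20.5]
   (232, 280) [ -1.9 -41.3 -28.6]
   (284, 240) [-112.6  -66.   278.2]
   (290, 250) [-67.5 -38.4 144. ]
w3 5957 z max [-27.1  -8.5  -1.    3. ] x [-11.3   7.3  20. ]
   (238, 246) [ 14.4 -37.5 -28. ]
   (240, 262) [  6.7 -37.2 -28.1]
   (247, 250) [ 10.7 -34.8 -24.1]
   (416, 246) [ 14.5  40.6 -28. ]
   (232, 280) [ -2.4 -41.6 -27.9]
   (284, 240) [ 11.  -19.5 -13.3]
   (290, 250) [ 10.9 -15.2 -24.5]
w14 4260 z max [-35.3 -28.5 -18.8 -12. ] x [-20.    4.2  14. ]
   (238, 246) [-31.9 -74.9  79.6]
   (240, 262) [ 12.6 -35.8 -35.5]
   (247, 250) [ 12.8 -35.9 -24.2]
   (416, 246) [-31.6  76.3  79.3]
   (232, 280) [ 13.8 -33.8 -51.7]
   (284, 240) [ 23.7 -16.6 -38.4]
   (290, 250) [ 18.4 -14.7 -36.3]
```

```bash
python3 -m creep '[[0.4,0,-1.2,0,0,0,-1],[0.7,0,-2,0,0,0,-1],[0.8,0,-2.2,0,0,0,-1],[0.8,0,-2.2,0,0,0,-1],[0.3,0,-0.8,0,0,0,-1],[0,0,0,0,0,0,-1],[0,0,0,0,0,0,-1]]'
python3 - <<'E'
from mv import *
psi=np.radians(4.45)
M=(R.from_euler('z',psi)*R.from_euler('y',np.radians(25))).as_matrix()@np.array([[1,0,0],[0,-1,0],[0,0,-1.]])
s=robot.get_state()
Mz=R.from_euler('z',psi+.021).as_matrix()@s['tool_rot']
goto([547.6,250.6,150],Mz); goto([0,0,0],M,Rfrom=Mz,xfrom=np.zeros(3)); goto([547.6,250.6,150],M)
E
```

```text
time_s: 22.7
position: [526.3, 0.9, 173.3]
tool_rot: [[0.941, -0.019, 0.339], [-0.018, -1.0, -0.005], [0.339, -0.001, -0.941]]
ft_force: [-0.2, -0.1, -2.4]
gripper_width: 62.5
now [526.3   0.9 173.3] shift cm [  0.76 -25.     2.78] turn [ 0.033 -0.    -0.093]
now [0. 0. 0.] shift cm [0. 0. 0.] turn [-0.001 -0.782  0.002]
now [526.3   0.9 173.3] shift cm [  0.76 -25.     2.78] turn [-0.006 -0.781 -0.099]
```

```bash
python3 -m creep '[[0,-1.5,0,0,0,0,-1],[0,-2.5,0,0,0,0,-1],[0,-3,0,0,0,0,-1],[0.2,-3,0,0,0,0,-1],[0.2,-3,0,0,0,0,-1],[0.2,-3,0,0,0,0,-1],[0.2,-3,0,0,0,0,-1],[0,-2.5,0,0,0,0,-1],[0,-2,0,0,0,0,-1],[0,-1.5,0,0,0,0,-1],[0,0,0,0,0,0,-1]]'
python3 -m creep '[[0,0,0,0,-0.06,0,-1],[0,0,0,0,-0.1,0,-1],[0,0,0,0,-0.1,0,-1],[0,0,0,0,-0.1,0,-1],[0,0,0,0,-0.12,0,-1],[0,0,0,0,-0.12,0,-1],[0,0,0,0,-0.1,0,-1],[0,0,0,0,-0.08,0,-1],[0,0,0,0,0,0,-1],[0,0,0,0,0,0,-1]]'
python3 - <<'E'
from mv import *
psi=np.radians(4.45)
M=(R.from_euler('z',psi)*R.from_euler('y',np.radians(25))).as_matrix()@np.array([[1,0,0],[0,-1,0],[0,0,-1.]])
goto([547.6,250.6,90],M); print(robot.get_state()['q'].round(3))
E
```

```text
time_s: 23.8
position: [538.3, 253.5, 176.2]
tool_rot: [[0.941, -0.014, 0.339], [-0.014, -1.0, -0.004], [0.339, -0.001, -0.941]]
ft_force: [-0.9, -0.4, -1.8]
gripper_width: 62.8
time_s: 24.8
position: [540.1, 249.3, 176.7]
tool_rot: [[0.908, -0.021, -0.418], [-0.019, -1.0, 0.009], [-0.419, 0.0, -0.908]]
ft_force: [-0.5, -0.3, -2.5]
gripper_width: 62.9
now [540.1 249.3 176.7] shift cm [ 4.31 -0.15  7.56] turn [-0.041 -0.004 -0.089]
[-0.354  0.759 -0.023  1.016 -0.149  1.766 -1.964]
```

```bash
python3 -m creep '[[0.7,0,1.2,-0.02,-0.002,-0.045,-1],[0.7,0,1.2,-0.021,-0.002,-0.044,-1],[0.9,-0.1,1.7,0,0,0,-1],[0.9,0,1.6,0,0,0,-1],[0.6,0,1,0,0,0,-1],[0.5,0,0.8,0,0,0,-1],[0,0,0,0,0,0,-1],[0,0,0,0,0,0,-1]]'
python3 - <<'E'
from mv import *
psi=np.radians(4.45)
M=(R.from_euler('z',psi)*R.from_euler('y',np.radians(25))).as_matrix()@np.array([[1,0,0],[0,-1,0],[0,0,-1.]])
snap('wrist','w15'); snap('side','s15'); snap('top','t15')
goto([547.6,250.6,20],M); print(robot.get_state()['q'].round(3))
im=cv2.imread('pics/s15.png'); cv2.imwrite('pics/s15z.png',cv2.resize(im[130:230,260:380],None,fx=6,fy=6,interpolation=cv2.INTER_CUBIC))
im=cv2.imread('pics/t15.png'); cv2.imwrite('pics/t15z.png',cv2.resize(im[150:270,240:390],None,fx=5,fy=5,interpolation=cv2.INTER_CUBIC))
E
```

```text
time_s: 25.6
position: [547.2, 252.4, 92.6]
tool_rot: [[0.904, 0.079, -0.42], [0.073, -0.997, -0.031], [-0.421, -0.002, -0.907]]
ft_force: [0.3, -0.3, -1.8]
gripper_width: 62.8
now [547.5 252.5  92.8] shift cm [3.05 0.21 6.61] turn [-0.001 -0.003  0.002]
[-0.365  0.846 -0.036  1.064 -0.106  1.644 -1.872]
```

View pics/w15.png

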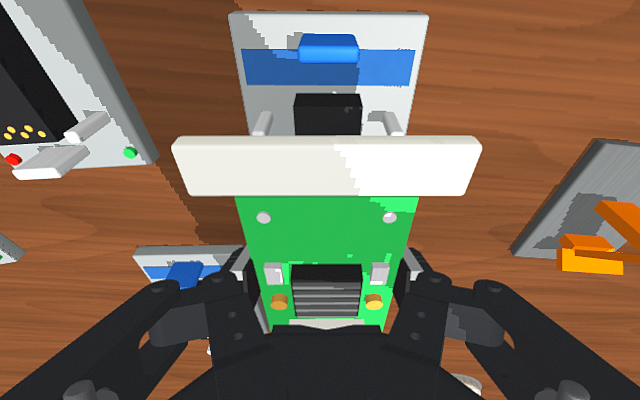

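View pics/s15z.png

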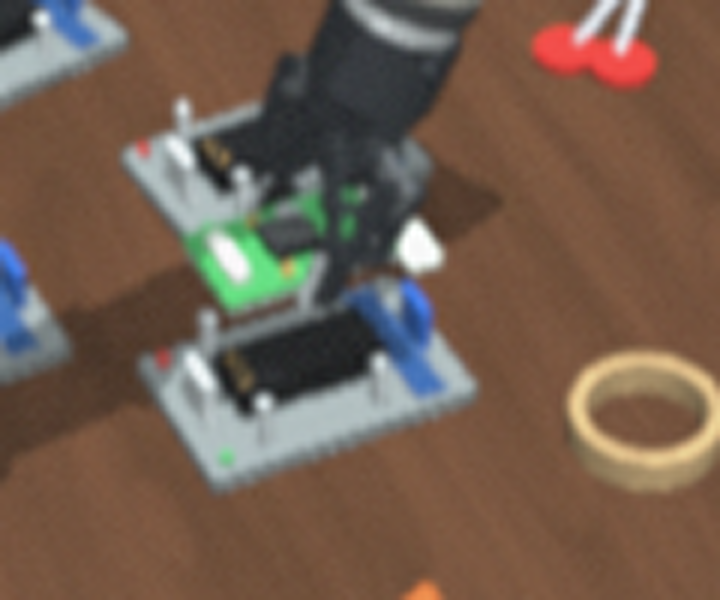

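View pics/t15z.png

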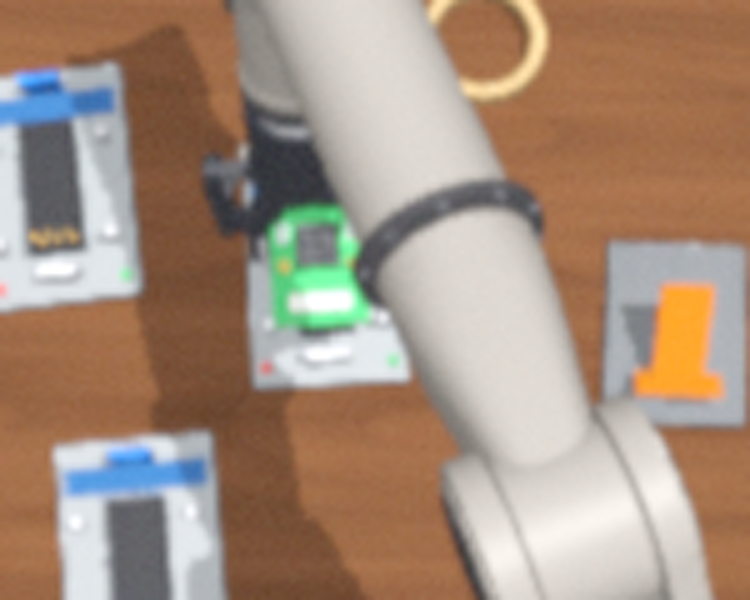

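Run:
```python
from h import *
im,d,c=load('w15'); P=cloud(im,d,c); hsv=cv2.cvtColor(im,cv2.COLOR_BGR2HSV); H,S,V=[hsv[...,i].astype(int) for i in range(3)]
v,u=np.mgrid[0:400,0:640]
psi=np.radians(4.45); Rb=np.array([[np.cos(psi),-np.sin(psi),0],[np.sin(psi),np.cos(psi),0],[0,0,1]]); B=(P-np.array([562.4,251.8,0]))@Rb
g=(u>235)&(u<420)&(v>198)&(v<262)&(H>45)&(H<85)&(S>100); Q=B[g]; rng=np.random.default_rng(1);best=0
for k in range(400):
    a=Q[rng.choice(len(Q),3,False)]; n=np.cross(a[1]-a[0],a[2]-a[0]); L=np.linalg.norm(n)
    if L<100: continue
    n/=L; i=abs((Q-a[0])@n)<.8
    if i.sum()>best: best=i.sum(); bi=i
F=Q[bi]; n=np.linalg.svd(F-F.mean(0))[2][2]; n*=np.sign(n[2]); print('green n (bed frame)',n.round(4),'c',F.mean(0).round(1),'y',F[:,1].min().round(1),F[:,1].max().round(1))
bar=(u>160)&(u<500)&(v>125)&(v<200)&(S<60)&(V>150)&(d<300); Q=B[bar]; top=Q[Q[:,2]>np.median(Q[:,2])-2]
print('bar',bar.sum(),top.min(0).round(1),top.max(0).round(1),cv2.minAreaRect(top[:,:2].astype(np.float32)))
st=(u>290)&(u<365)&(v>30)&(v<65)&(H>95)&(H<125)&(S>150)&(B[...,2]>40); print('stop',st.sum(),B[st].min(0).round(1),B[st].max(0).round(1),B[st].mean(0).round(1))
po=(v<140)&(v>90)&(u>230)&(u<420)&(B[...,2]>42)&(B[...,2]<49)&(S<60); n_,l,sx,_=cv2.connectedComponentsWithStats(po.astype(np.uint8))
for i in range(1,n_):
    if sx[i,4]>5: print('post',sx[i],B[l==i].mean(0).round(1),B[l==i].max(0).round(1))
bs=(v<140)&(u>220)&(u<440)&(abs(B[...,2]-14)<3)&(d>0)
X=B[bs]; print('base far edge x',np.percentile(X[:,0],99.5).round(1),'y',np.percentile(X[:,1],[.5,99.5]).round(1))
```

```text
green n (bed frame) [-0.0046 -0.0067  1.    ] c [ 26.9   1.1 118. ] y -31.0 33.5
bar 18640 [ 42.9 -46.9 115.8] [105.9  49.6 194.2] ((74.44914245605469, 1.5685844421386719), (62.94757080078125, 96.458251953125), 0.5261297821998596)
stop 1213 [ 68.2 -14.4  40. ] [105.9  15.4 194.2] [73.5  0.6 46.6]
post [252 129  15   7  89] [31.6 40.1 44.8] [33.  44.5 47.7]
post [390 130  13   6  71] [ 31.5 -38.6  44.4] [ 32.8 -35.3  46.6]
base far edge x 85.6 y [-53.1  54.8]
```

```bash
python3 -m creep '[[0.5,0.07,0.9,0,0,0,-1],[0.84,0,1.8,0,0,0,-1],[0.84,0,1.8,0,0,0,-1],[0.42,0,0.95,0,0,0,-1],[0,0,0,0,0,0,-1],[0,0,0,0,0,0,-1]]'
python3 - <<'E'
from mv import *
psi=np.radians(4.45)
M=(R.from_euler('z',psi)*R.from_euler('y',np.radians(25))).as_matrix()@np.array([[1,0,0],[0,-1,0],[0,0,-1.]])
snap('wrist','w16'); snap('side','s16')
goto([548.6,251.8,19],M); print(robot.get_state()['q'].round(3))
im=cv2.imread('pics/s16.png'); cv2.imwrite('pics/s16z.png',cv2.resize(im[140:220,270:370],None,fx=7,fy=7,interpolation=cv2.INTER_CUBIC))
E
```

```text
time_s: 26.35
position: [547.8, 251.8, 31.7]
tool_rot: [[0.904, 0.079, -0.421], [0.072, -0.997, -0.032], [-0.422, -0.002, -0.907]]
ft_force: [-0.4, 0.6, -0.7]
gripper_width: 62.7
now [548.4 252.1  32.6] shift cm [0.58 0.04 1.22] turn [-0.002 -0.003  0.002]
[-0.364  0.902 -0.037  1.112 -0.103  1.541 -1.859]
```

View pics/w16.png

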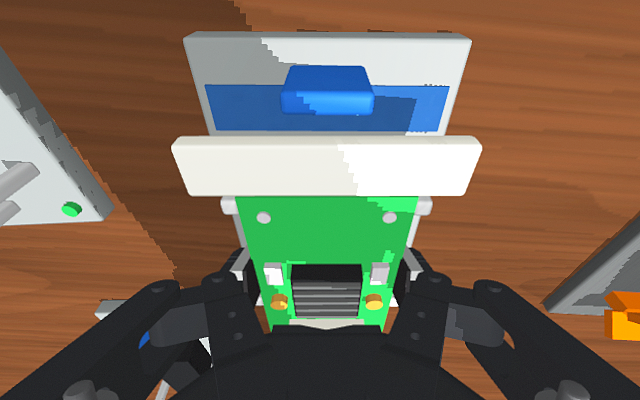

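View pics/s16z.png

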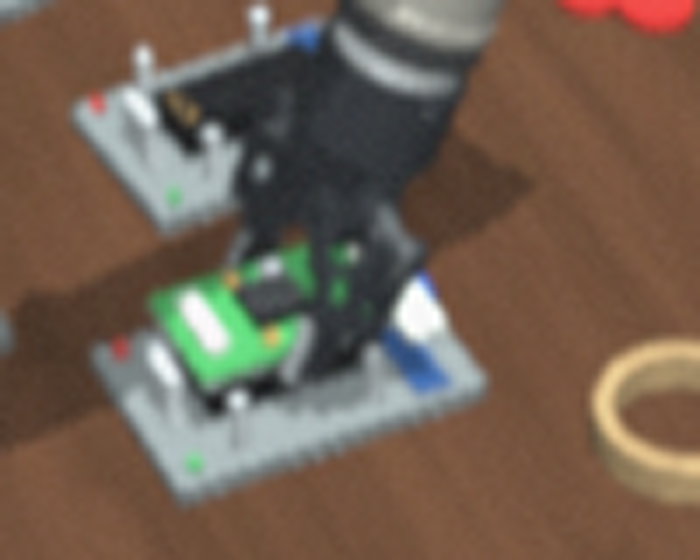

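```bash
python3 -m creep '[[0.17,0,0.36,0,0,0,-1],[0.17,0,0.36,0,0,0,-1],[0.1,0,0.22,0,0,0,-1],[0,0,0,0,0,0,-1],[0,0,0,0,0,0,-1]]'; python3 -m creep '[[0.04,0,0.09,0,0,0,-1],[0.04,0,0.09,0,0,0,-1],[0,0,0,0,0,0,-1],[0,0,0,0,0,0,-1]]'
```

```text
time_s: 26.95
position: [547.5, 251.7, 20.9]
tool_rot: [[0.904, 0.079, -0.421], [0.072, -0.997, -0.032], [-0.422, -0.002, -0.907]]
ft_force: [0.6, 1.0, -2.3]
gripper_width: 62.7
time_s: 27.35
position: [547.6, 251.7, 19.1]
tool_rot: [[0.904, 0.079, -0.421], [0.072, -0.997, -0.032], [-0.422, -0.002, -0.907]]
ft_force: [0.1, -0.1, -2.1]
gripper_width: 62.8
```

```bash
python3 -m creep '[[0.03,0,0.06,0,0,0,-1],[0,0,0,0,0,0,-1],[0,0,0,0,0,0,-1]]'; python3 -m creep '[[0.03,0,0.06,0,0,0,-1],[0,0,0,0,0,0,-1],[0,0,0,0,0,0,-1]]'
```

```text
time_s: 27.65
position: [547.7, 251.8, 18.7]
tool_rot: [[0.904, 0.079, -0.42], [0.072, -0.997, -0.032], [-0.422, -0.002, -0.907]]
ft_force: [0.4, -0.2, -1.2]
gripper_width: 63.0
time_s: 27.95
position: [547.7, 251.8, 18.6]
tool_rot: [[0.904, 0.079, -0.421], [0.072, -0.997, -0.032], [-0.422, -0.002, -0.907]]
ft_force: [0.2, -0.4, 4.7]
gripper_width: 62.9
```

Run:
```python
from mv import *
snap('wrist','w17'); snap('side','s17'); print(robot.get_state()['ft_force'])
im=cv2.imread('pics/s17.png'); cv2.imwrite('pics/s17z.png',cv2.resize(im[140:220,270:370],None,fx=7,fy=7,interpolation=cv2.INTER_CUBIC))
```

```text
[-0.20173582 -0.28467825  5.47582932]
```

View pics/w17.png

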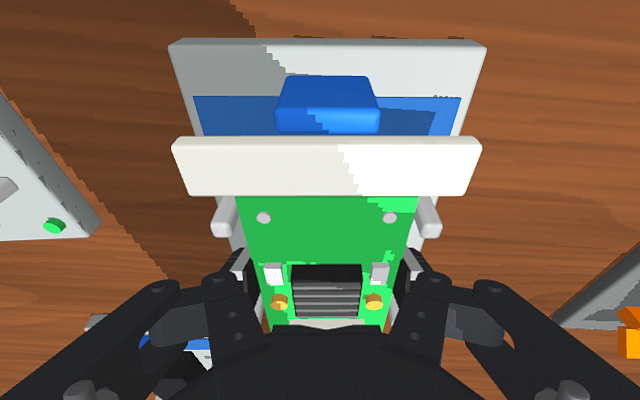

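View pics/s17z.png

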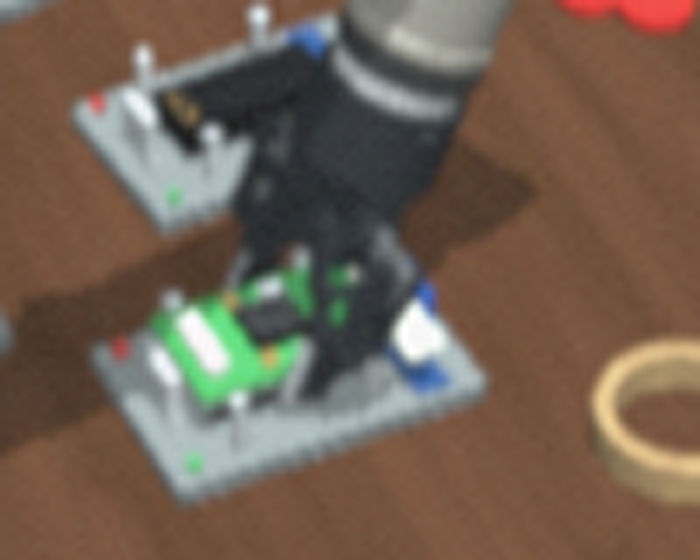

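```bash
python3 -m creep '[[-0.01,0,-0.03,0,0,0,-1],[0,0,0,0,0,0,0.55],[0,0,0,0,0,0,0.6],[0,0,0,0,0,0,0.7],[0,0,0,0,0,0,0.85],[0,0,0,0,0,0,1],[0,0,0,0,0,0,1],[0,0,0,0,0,0,1]]'
python3 - <<'E'
from mv import *
snap('wrist','w18'); print(robot.get_state()['ft_force'])
E
```

```text
time_s: 28.85
position: [547.7, 251.7, 18.0]
tool_rot: [[0.904, 0.079, -0.421], [0.072, -0.997, -0.032], [-0.422, -0.002, -0.907]]
ft_force: [-0.5, 0.3, 0.2]
gripper_width: 85.5
[-0.16045098 -0.44983706  0.77669041]
```

View pics/w18.png

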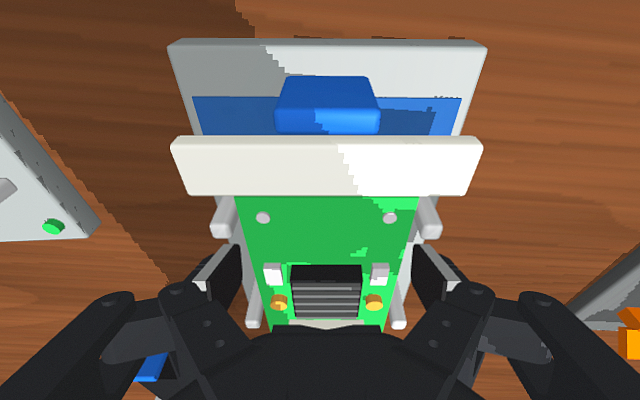

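The board is released, and both pads stand clear of its edges and the posts. I'll retreat along the tool axis.

```bash
python3 -m creep '[[0,0,-0.6,0,0,0,1],[0,0,-1,0,0,0,1],[0,0,-1.5,0,0,0,1],[0,0,-2,0,0,0,1],[0,0,-2,0,0,0,1],[-1,0,-2,0,0,0,1],[-1.4,0,-3,0,0.05,0,1],[-1.4,0,-3,0,0.1,0,1],[-1,0,-3,0,0.1,0,1],[-1,0,-2,0,0.1,0,1],[0,0,0,0,0,0,1],[0,0,0,0,0,0,1]]'
python3 - <<'E'
from mv import *
snap('wrist','w19'); snap('side','s19'); snap('top','t19')
im=cv2.imread('pics/s19.png'); cv2.imwrite('pics/s19z.png',cv2.resize(im[130:350,230:440],None,fx=2.7,fy=2.7,interpolation=cv2.INTER_CUBIC))
im,d,c=load('w19'); P=cloud(im,d,c); hsv=cv2.cvtColor(im,cv2.COLOR_BGR2HSV); H,S,V=[hsv[...,i].astype(int) for i in range(3)]
psi=np.radians(4.45); Rb=np.array([[np.cos(psi),-np.sin(psi),0],[np.sin(psi),np.cos(psi),0],[0,0,1]]); B=(P-np.array([562.4,251.8,0]))@Rb
g=(H>45)&(H<85)&(S>100)&(abs(B[...,0])<90)&(abs(B[...,1])<60)&(B[...,2]>38)
A=B[g&(abs(B[...,2]-44)<3)]; n=np.linalg.svd(A-A.mean(0),full_matrices=False)[2][2]; print('green z',np.median(B[g][:,2]).round(1),'n',n.round(3),'rect',cv2.minAreaRect(B[g][:,:2].astype(np.float32)))
w=(S<60)&(V>150)&(B[...,0]>35)&(B[...,0]<66)&(abs(B[...,1])<52)&(B[...,2]>40)&(B[...,2]<48); print('bar',w.sum(),B[w].mean(0).round(1),cv2.minAreaRect(B[w][:,:2].astype(np.float32)))
E
```

```text
time_s: 30.1
position: [568.0, 253.3, 226.1]
tool_rot: [[0.993, 0.08, -0.083], [0.08, -0.997, -0.004], [-0.083, -0.003, -0.997]]
ft_force: [-0.6, 0.9, -0.2]
gripper_width: 85.4
green z 43.8 n [-0.    -0.001  1.   ] rect ((12.682025909423828, 0.733612060546875), (143.59490966796875, 63.59965515136719), 0.19475510716438293)
bar 1573 [54.4  0.2 44. ] ((49.6623420715332, 0.5855674743652344), (95.94302368164062, 28.74057960510254), 89.70640563964844)
```

View pics/w19.png

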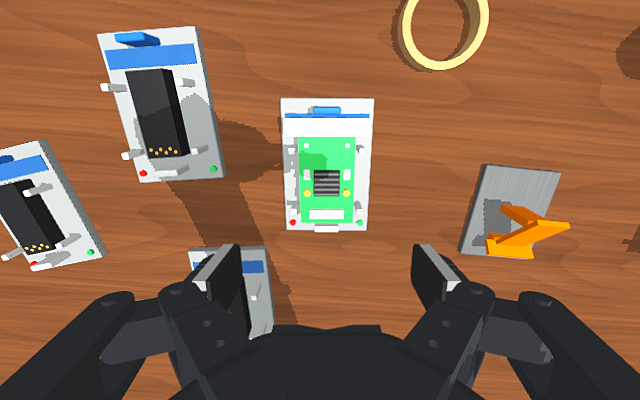

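View pics/s19z.png

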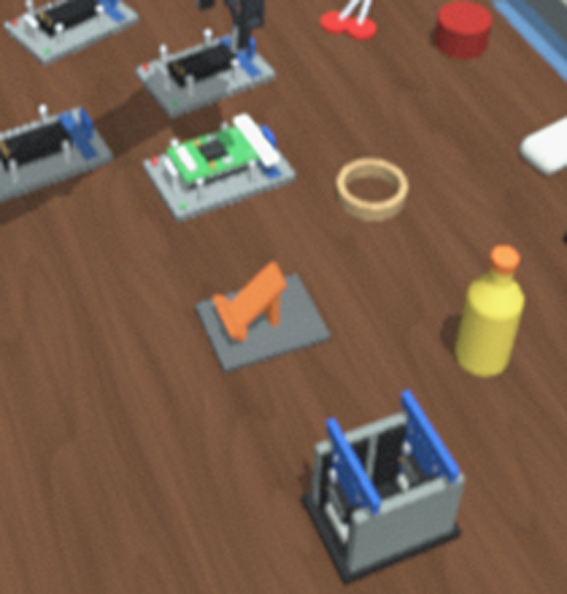

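Run:
```python
from h import *
s=robot.get_state(); print(s['time_s'],s['ft_force'].round(1),abs(s['qvel']).max()); print(robot.job_done())
```

```text
30.25 [ 0.6  0.4 -1.2] 0.015236754090494442
the job is handed in; nothing more can be done
None
```

The green board now lies flat on the rightmost test bed, chip side up, with its white bar at the blue end. I handed the job in at about 30 s, with the gripper open and well above the board.

- **How it went:** I gripped the bar in the middle slot, lifted the board straight out and set it at 45° on the orange rest with its foot on the lip. I let go and retreated, then regripped it by its side edges. The arm cannot reach square to the sloped face, so I held the board at about 25° off square. I then laid it between the posts until I felt light contact, released it and backed away.
- **Board position:** in the last wrist-camera check its face was 43.8 mm high (44 expected) and level. The bar centre was at bed (54.4, 0.2–0.6) mm, against a target of (54, 0).
- **Bystanders:** the blue boards, bottle and tape ring look unmoved in the pictures. I did not measure their positions again.
- **Forces:** the highest wrist force I read was about 10 N.
- **Possible issue:** joint 6 read up to 2.033 rad while tilted at the rest, against a stated limit of 2.03. The controller seemed to hold it at that limit, so it may be rounding or sensor noise, but I could not confirm that.
- **Smaller disagreements:** the gripper width read about 1.2 mm less than the true thickness and width of the board. The top and side cameras differed from the wrist camera by 2–5 mm, so I used the wrist view and contact.

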